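# Clamp the glued seal-stone blanks and wind and start the cure timer

## Robot

A 6-joint arm with a two-finger parallel gripper is mounted at the origin on the work surface. World frame = base frame: x ahead of the robot, y to its left, z up, the work surface at z = 0. Lengths are in m, angles in degrees, forces in N, time in s.
With the tool pointing down it reaches from about 0.4 to 0.825 m from the base axis. Payload 7 kg.
Tool frame: the origin (TCP) lies at the very end of the fingers, on their centre line; the grasp point (between the pads) lies 19 mm behind it; z points along the fingers, y is the line along which they close (so a half turn about z gives the same grasp; the last joint's range is limited). The gripper opens to 88 mm and grips with 3 to 60 N. Pads are 19 mm wide; open, the fingers measure 130 mm over their backs; the gripper's body (78 mm by 193 mm) begins 47 mm behind the grasp point.
Start: joints at [-52.764, 20.546, 0.682, 0, -70.136, -16.507], TCP at [0.239, -0.631, 0.227] pointing down, gripper open.
Joint ranges: [-176.03, 176.03], [-82.01, 121.73], [-58.28, 71.71], [-173.87, 95.51], [-174.79, -0.11], [-173.66, 173.66]. Speed limits (degrees/s): [136.94, 136.94, 172.46, 180, 180, 180].

## Interface

Orientations are given as [roll, pitch, yaw] about the fixed x, y, z axes, in that order (R = Rz(yaw) Ry(pitch) Rx(roll)).
In Python, from plant import ctrl, viewer gives the robot as it stands.
- The arm moves only by the tool servo_tool, never from a script. Its argument "rows" is a list of rows, each a list of 6 numbers: the shift along the world's x, y, z in mm, then the turn, a rotation vector about the world's x, y, z in degrees. A call has 1 to 5 rows; each row shifts and turns the commanded pose from where the row before left it; what a row does not reach is not made up. A row lasts 1/12 s, in which the tool goes at most 41.7 mm and 7.16 degrees, less where a joint would pass 70% of its speed; a pose out of reach is approached as far as the arm can. A call is refused whole if a number of a shift passes 41.7 or a number of a turn 7.16, either way. A call with a gripper value outside its range is refused whole. "fingers" is the finger opening in mm, from 0 to 87.6, set as the call begins (left out, the last holds). The fingers move at their own pace and stop on an object; the grip force is fixed at half the most. Time passes only in rows, so rows that do not move let the fingers close. It gives the time, the measured TCP pose, the force and the opening at its end, in the units of the state.
- ctrl.get_obs(): the state, without advancing time (a new reading comes with each control period).
- viewer.snapshot(name): name is "side" or "top"; returns (picture, depth): 480x640x3 uint8, red, green, blue; 480x640 float32, m along the optical axis (not along the pixel's ray), 0 where there is no reading.
- viewer.calibration(name): a dict with "fx", "fy", "cx", "cy" (pixels), "origin" and "rotation" of the camera in the world. Camera axes: x right, y up, looking along -z (the intrinsics and any distortion apply to the point x, -y, -z); pixel columns grow to the right and rows downward; lengths in m; the calibration is good to about 2 mm. A picture is of the moment at which its call begins. calibration takes no time and is no camera call.
- ctrl.close_job(): hands the job in, once; it reports no verdict.
The state is a dict: "clock": time; "joint_pos": joint angles; "qvel": joint speeds; "tau": joint torques, N m; "tool_pos": TCP position; "orientation": TCP orientation; "force": force on the tool from outside, world axes, zero at the start; "moment": the same for the moment, N m; "opening": finger opening in m.
Only numpy, scipy, OpenCV 4.12 (cv2) and the standard library are available. Lean on these libraries where they do the work, as an engineer would, in place of code of your own. Each camera call takes 0.05 s, during which the arm holds its last target. There are 200 camera calls.

## Task

Stand every freshly glued stone blank between the jaws of the bench clamp, flat on its bed and with its seam running along the jaws, then tighten the clamp with its ratchet lever until all the blanks are held firmly: turn the lever clockwise, lift it off its serrations to swing it back, let it drop in and turn again. Only then wind the key of the spring-wound bench timer clockwise, as far as it will go, and last of all throw the timer's start lever over. Leave the other things on the bench where they are.

Things in the scene. Friction and masses are not known exactly. Their poses are not given: they have to be found in the camera images.
- blank0: glued blank of tan soapstone, one of two or three alike (None when absent): an upright block 42 mm (its x) by 54 mm (its y) by 62 mm high, 0.3 to 0.45 kg, made of two slabs glued together; the dark seam is its plane x = 0. Origin at the centre of its underside, z up. It stands loose on the bench.
- blank1: glued blank of tan soapstone, one of two or three alike (None when absent): an upright block 42 mm (its x) by 54 mm (its y) by 62 mm high, 0.3 to 0.45 kg, made of two slabs glued together; the dark seam is its plane x = 0. Origin at the centre of its underside, z up. It stands loose on the bench.
- blank2: glued blank of tan soapstone, one of two or three alike (None when absent): an upright block 42 mm (its x) by 54 mm (its y) by 62 mm high, 0.3 to 0.45 kg, made of two slabs glued together; the dark seam is its plane x = 0. Origin at the centre of its underside, z up. It stands loose on the bench.
- clamp: dark cast-iron bench clamp, fixed to the bench. Bed plate 235 mm (x, -155 to +80 mm) by 260 mm (y), top 12 mm above the bench. Steel guide rods at y = +-117 mm, 35 mm high. Two steel stop posts 78 mm high beside the lever's hub, at x = -119 mm, y = +-45 mm. Origin at bench height under the middle of the jaw gap; x points from the lever to the fixed jaw, y along the jaws.
- clamp_bed (a point): top of the clamp's bed plate in the middle of the jaw gap, 12 mm above the bench, axes as clamp. The jaws run along y, tops 35 mm above this point; the fixed jaw's face is at x = +21 mm, the moving one starts near x = -29 mm (opening 49 to 50 mm). A blank stood here has its origin at z = 0; up to three stand side by side between the guide rods.
- lever_axis (a point): on the vertical axis of the clamp's lever and cam (88 mm from the clamp's origin to its -x), 77 mm above the bench. Axes as clamp.
- lever_grip (a point): middle of the lever's black grip, 108 mm out from the lever axis, 77 mm above the bench when the lever is down; the grip is a bar 52 mm long (radial, along this point's x; -x points outwards), 18 mm wide (y) and 20 mm deep, free on both sides and below. It turns and lifts with the lever.
- lever (a joint): swing of the clamp lever about its vertical axis (rad): 0 when it points to the clamp's -x, growing clockwise seen from above, stops at -0.7 and +0.7. It swings lightly when lifted off its serrations.
- lever_lift (a joint): lift of the clamp lever (m): 0 = serrations fully in mesh with the cam's (16 teeth, 6 mm deep), 0.006 = riding on the tooth tops, stop at 0.013. A spring presses it down with 4 to 9 N. In mesh (below 0.004) it turns the cam both ways; above 0.007 it is free. Let go on the tooth tops, it drops in when turned a little with the grip loose.
- cam (a joint): angle of the spiral cam under the lever (rad), growing clockwise seen from above = tightening; starts between 0 and 0.4. Each radian moves the jaw 2.75 mm. It stays where it is left. The jaw meets the blanks at about 2.9, they are firmly held from about 3.35, hard stop at 3.7. Friction takes about 3.5 N at the lever's grip, up to 6 N when tight.
- timer: spring-wound bench timer, fixed to the bench: a grey drum 128 mm across, its white dial 53 mm above the bench, with a brass key upright in the middle and at its front (-x) a small block 26 mm high with the start lever. Origin at the bench, under the middle; z up.
- key_grip (a point): middle of the wing of the timer's brass key, 82 mm above the bench, on the key's vertical axis. The wing is a flat plate 50 mm long (along this point's x), 10 mm thick (y) and 34 mm high (64 to 98 mm above the bench). It turns with the key.
- key (a joint): how far the timer's key is wound (rad), growing clockwise seen from above; starts between 0.3 and 1.8, hard stop when fully wound at 9.42 (one and a half turns). A spring and the click inside give 0.1 to 0.2 N m of resistance, rising as it winds; it stays where it is let go.
- start_tip (a point): centre of the 16 mm ball knob of the timer's start lever, 40 mm from its pivot, about 53 mm above the bench.
- start_pivot (a point): pivot of the start lever, 85 mm in front (-x) of the timer's middle, 18 mm above the bench. Axes as timer.
- start_lever (a joint): start lever of the timer (rad): 0 = stopped, leaning 0.5 rad to the timer's +y; swings over towards the timer's -y to 1.0 = running (stop); it stays where it is left and moves with about 1 N at the knob.
- jaw: the rubber-faced moving jaw of the clamp, a bar 220 mm long and 34 mm high. Origin and axes coincide with those of clamp while the clamp is fully open; it moves along the clamp's +x as it closes.
- glue_bottle: bystander: yellow bottle with a blue cap, 60 mm across, 150 mm tall; origin at its foot
- graver_jar: bystander: white jar of gravers, 76 mm across, with the tools 180 mm tall; origin at its foot
- whetstone: bystander: grey whetstone 170 by 60 by 28 mm lying flat; origin under its middle
- scissors: bystander: scissors with red handles, 155 mm long, lying flat; origin under their middle
Mind the look-alikes: they are no part of the job. What is shaped like the blank2 but red or turquoise is not meant.

How it is judged:
By the outcome, as a careful person would: the job done as asked, in the order asked, and still so for the second after the job is handed in, with the robot touching nothing.
Of blank0, blank1, blank2 only 2 to 3 are there at a start; the rules pass over those that are not, and their reading is None.
At some moment in a run one of blank0, blank1, blank2 may be knocked a few centimetres aside while the robot is not near it.
Once in a run the grip may slacken for a moment while it holds something.
It also fails if it takes over 210 s, if anything falls off the work surface, if the arm or the gripper's body presses on something with over 40 N, if the wrist force passes 120 N, or if a joint passes its speed limit or range.

## Working session

There is one attempt and no reset: what is moved stays moved. The work goes in short steps, Python scripts to look and compute and a tool call to move; the robot and the scene stay as the last step left them, time stands still between calls to the robot, and variables do not carry over. Pictures are saved under pics/ and viewed, on a budget of 14 in all, crops included, one or two more only if the job needs it, and the job is handed in when it is done.

Besides the shell and the picture viewer there is one more tool, called after "Request:" by a JSON object that holds its "name" and its "arguments". servo_tool: Moves the arm, as the interface text tells. Its arguments: {"type":"object","properties":{"rows":{"type":"array","items":{"type":"array","items":{"type":"number"}}},"fingers":{"type":"number"}},"required":["rows"]}

```bash
ls; mkdir -p pics
cat > h.py <<'E'
import numpy as np, cv2
from plant import ctrl, viewer
def snap(n):
    p,d=viewer.snapshot(n); np.savez('/tmp/%s.npz'%n,p=p,d=d); return p,d
def load(n):
    z=np.load('/tmp/%s.npz'%n); return z['p'],z['d']
def ray(n,u,v):
    c=viewer.calibration(n); R=np.array(c['rotation']);o=np.array(c['origin'])
    return o,R@np.array([(u-c['cx'])/c['fx'],-(v-c['cy'])/c['fy'],-1.])
def plane(n,u,v,z):
    o,d=ray(n,u,v); return o+d*(z-o[2])/d[2]
def proj(n,P):
    c=viewer.calibration(n); q=np.array(c['rotation']).T@(np.array(P)-np.array(c['origin']))
    return c['cx']+c['fx']*q[0]/-q[2], c['cy']-c['fy']*q[1]/-q[2]
def cloud(n,d):
    c=viewer.calibration(n); v,u=np.mgrid[:480,:640]
    P=np.stack([(u-c['cx'])/c['fx']*d,-(v-c['cy'])/c['fy']*d,-d],-1)
    return P@np.array(c['rotation']).T+np.array(c['origin'])
def save(name,p,s=1.25,box=None):
    if box: u0,v0,u1,v1=box; p=p[v0:v1,u0:u1]
    cv2.imwrite('pics/'+name,cv2.cvtColor(cv2.resize(p,None,fx=s,fy=s,interpolation=cv2.INTER_CUBIC),cv2.COLOR_RGB2BGR))
E
python3 - <<'E'
from h import *
for n in('top','side'):
    p,d=snap(n); save(n+'0.png',p,1.25); print({k:np.round(v,3).tolist() if not isinstance(v,str) else v for k,v in viewer.calibration(n).items()})
print(ctrl.get_obs())
E
```

```text
pics
{'fx': 557.215, 'fy': 557.215, 'cx': 317.271, 'cy': 247.663, 'origin': [0.276, -0.038, 1.609], 'rotation': [9.846, -1.109, -88.656]}
{'fx': 495.255, 'fy': 495.255, 'cx': 323.613, 'cy': 231.751, 'origin': [0.417, 1.02, 0.944], 'rotation': [51.552, 1.292, -174.106]}
{'clock': 0.1, 'joint_pos': array([-5.27648748e+01,  2.05874689e+01,  6.39787363e-01, -1.80059547e-02,
       -7.01368517e+01, -1.65071806e+01]), 'qvel': array([ 0.0071296 , -0.14459807,  0.26695793,  0.05021925, -0.01322047,
        0.06228606]), 'tau': array([-1.51843884e-03, -5.84162557e+01,  2.93753690e+01,  7.01556444e+00,
        1.01882775e-02, -4.59843875e-05]), 'tool_pos': array([ 0.23872742, -0.63090608,  0.22571979]), 'orientation': array([ 1.79914141e+02, -7.79107542e-03, -1.59278180e+02]), 'force': array([-0.14219992,  0.1306492 ,  0.95813589]), 'moment': array([-0.04055019, -0.00765811,  0.00421451]), 'opening': 0.08746767395412823}
```

View pics/top0.png

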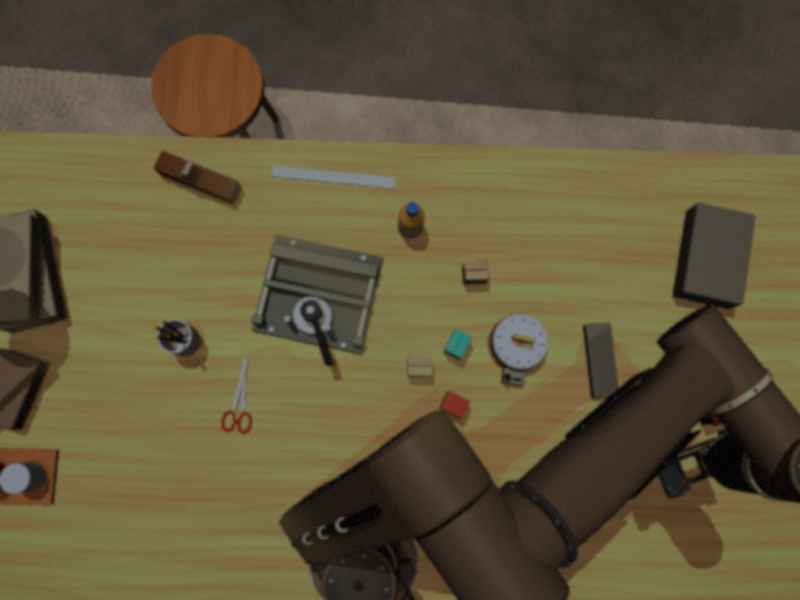

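View pics/side0.png

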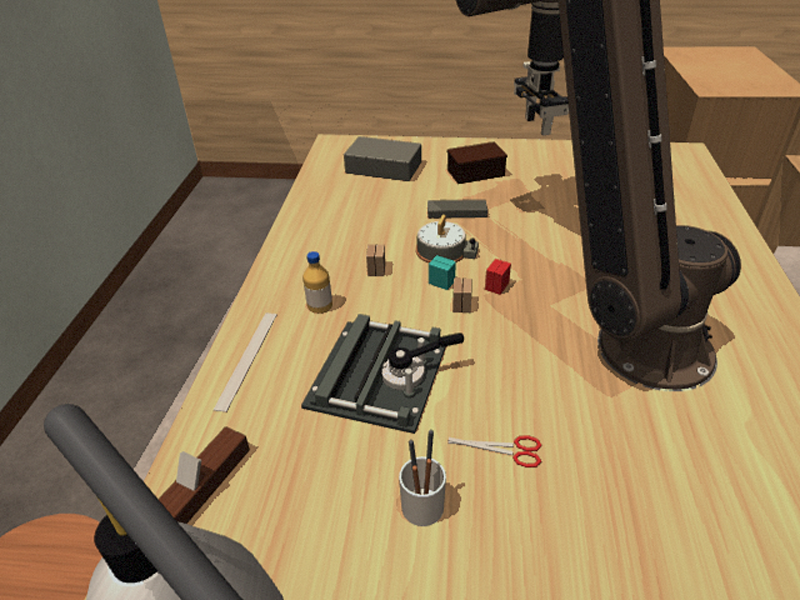

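Both views show tan blanks at about (476,272) and (420,367) in the top picture. The clamp is at about (318,295), with its lever pointing down and right, and the timer is at about (519,342). The red and turquoise blocks are the decoys. The arm may be hiding a third blank.

Run:
```python
s=open('h.py').read()
s=s.replace("def snap","from scipy.spatial.transform import Rotation as Ro\ndef cal(n):\n    c=dict(viewer.calibration(n)); r=np.array(c['rotation'])\n    c['rotation']=r if r.ndim==2 else Ro.from_euler('xyz',r,degrees=True).as_matrix(); return c\ndef snap").replace("c=viewer.calibration(n)","c=cal(n)")
open('h.py','w').write(s)
from h import *
for n in('top','side'):
    p,d=load(n); W=cloud(n,d); print(n,'bench z',np.median(W[...,2][(np.abs(W[...,2])<.03)&(d>0)]))
    hsv=cv2.cvtColor(p,cv2.COLOR_RGB2HSV)
    on=(d>0)&(W[...,0]>.2)&(W[...,0]<1.)&(np.abs(W[...,1])<.7)
    for nm,lo,hi in(('z>.05',.05,.074),('z dial',.045,.058),('z12',.008,.02),('jaws',.035,.052)):
        m=(on&(W[...,2]>lo)&(W[...,2]<hi)).astype(np.uint8)
        k,l,st,_=cv2.connectedComponentsWithStats(m)
        for i in range(1,k):
            if st[i,4]<60: continue
            s=l==i; q=W[s]; r=cv2.minAreaRect((q[:,:2]*1000).astype(np.float32))
            print(nm,st[i,:5],'mean',q.mean(0).round(3),'rect',np.round(r[0],0),np.round(r[1],0),round(r[2],1),'hsv',np.median(hsv[s],0))
```

```text
top bench z 0.0003737788074295034
z>.05 [371 209  20  15 282] mean [ 0.642 -0.241  0.062] rect [ 643. -241.] [42. 54.] 3.0 hsv [ 19.   98.  123.5]
z>.05 [240 240  18  23 223] mean [0.535 0.129 0.068] rect [532. 125.] [63. 46.] 45.9 hsv [23. 27. 48.]
z>.05 [ 394  251   45   44 1147] mean [ 0.483 -0.342  0.054] rect [ 483. -343.] [124. 122.] 20.7 hsv [107.  30. 142.]
z>.05 [356 263  22  24 295] mean [ 0.473 -0.201  0.062] rect [ 474. -202.] [42. 55.] 64.3 hsv [ 84. 152. 124.]
z>.05 [326 285  20  15 290] mean [ 0.422 -0.116  0.062] rect [ 422. -115.] [40. 53.] 1.4 hsv [ 23.  90. 123.]
z>.05 [353 312  24  23 310] mean [ 0.338 -0.196  0.062] rect [ 338. -196.] [54. 43.] 64.8 hsv [  4. 180. 121.]
z dial [123 121  16  15  68] mean [0.891 0.496 0.048] rect [888. 493.] [33. 45.] 72.0 hsv [ 11.  169.   72.5]
z dial [128 126  63  32 381] mean [0.852 0.403 0.048] rect [854. 409.] [178.  49.] 68.7 hsv [ 14. 157.  76.]
z dial [216 195  86  26 576] mean [0.659 0.109 0.049] rect [658. 109.] [248.  31.] 79.3 hsv [28. 46. 91.]
z dial [210 222  66  19 302] mean [0.593 0.148 0.048] rect [592. 151.] [190
[... 4961 characters left out ...]
421 -0.087  0.043] rect [422. -87.] [10. 41.] 85.4 hsv [ 15. 109.  84.]
jaws [252 251  44  69 873] mean [0.659 0.125 0.045] rect [658. 113.] [253.  31.] 78.9 hsv [36. 31. 93.]
jaws [283 256  38  71 683] mean [0.587 0.136 0.045] rect [585. 128.] [254.  33.] 81.1 hsv [35. 32. 71.]
jaws [311 290  19  11  79] mean [0.539 0.151 0.043] rect [536. 147.] [46. 25.] 10.2 hsv [17. 40. 95.]
jaws [315 325  13  10  84] mean [0.519 0.259 0.042] rect [523. 257.] [25. 29.] 77.0 hsv [37. 30. 93.]
jaws [ 127  341   70   75 1492] mean [0.85  0.417 0.044] rect [854. 414.] [184.  54.] 69.4 hsv [  9. 155.  99.]
jaws [321 395  35  18 150] mean [0.467 0.457 0.044] rect [466. 450.] [71. 30.] 10.5 hsv [ 17.  44. 111.]
```

The depth reads cleanly.
- **Clamp:** origin at about (0.627, 0.117), yaw about -10.7°.
- **Blanks:** (0.642, -0.241) at 3° and (0.422, -0.115) at 1.4°.
- **Lever:** about -0.53 rad.

I'll move over the first blank, then look at what the arm was hiding.

Request:
{"name": "servo_tool", "arguments": {"rows": [[29, 28, 0, 0, 0, -6], [29, 28, 0, 0, 0, -6], [29, 28, 0, 0, 0, -6], [29, 28, 0, 0, 0, 0], [29, 28, 0, 0, 0, 0]], "fingers": 87}}

```text
clock: 0.52
tool_pos: [0.3847, -0.4897, 0.2262]
orientation: [180.0, -0.0, -177.3]
force: [1.4, -0.2, -0.3]
opening: 0.0869
```

Request:
{"name": "servo_tool", "arguments": {"rows": [[29, 28, 0, 0, 0, 0], [29, 28, 0, 0, 0, 0], [29, 28, 0, 0, 0, 0], [29, 28, 0, 0, 0, 0], [29, 28, 0, 0, 0, 0]]}}

```text
clock: 0.93
tool_pos: [0.5299, -0.3495, 0.2264]
orientation: [180.0, -0.0, -177.3]
force: [0.3, -0.2, -0.3]
opening: 0.0872
```

Request:
{"name": "servo_tool", "arguments": {"rows": [[29, 28, 0, 0, 0, 0], [29, 28, 0, 0, 0, 0], [29, 28, 0, 0, 0, 0], [26, 26, 0, 0, 0, 0], [0, 0, 0, 0, 0, 0]]}}

```text
clock: 1.35
tool_pos: [0.6457, -0.2367, 0.225]
orientation: [180.0, -0.0, -177.0]
force: [-0.9, -0.6, -0.1]
opening: 0.0871
```

```bash
cat >> h.py <<'E'
def blanks(ns=('top','side'),zr=(.054,.078),take=True):
    for n in ns:
        p,d=snap(n) if take else load(n); W=cloud(n,d); hsv=cv2.cvtColor(p,cv2.COLOR_RGB2HSV)
        m=((d>0)&(W[...,2]>zr[0])&(W[...,2]<zr[1])&(np.abs(W[...,1])<.9)&(W[...,0]>.1)&(W[...,0]<1)).astype(np.uint8)
        k,l,st,_=cv2.connectedComponentsWithStats(m)
        for i in range(1,k):
            if st[i,4]<60: continue
            s=l==i; q=W[s]; r=cv2.minAreaRect((q[:,:2]*1000).astype(np.float32)); h=np.median(hsv[s],0)
            print(n,st[i,:5],'z',q[:,2].mean().round(3),'rect',np.round(r[0],0),np.round(r[1],0),round(r[2],1),'hsv',h,'TAN' if 10<h[0]<26 and h[1]>70 else '')
E
python3 - <<'E'
from h import *
blanks(); print({k:np.round(v,3) for k,v in ctrl.get_obs().items()})
save('top1.png',load('top')[0])
E
```

```text
top [ 544  162   61   83 3681] z 0.069 rect [ 698. -800.] [144. 222.] 78.4 hsv [23. 50. 84.] 
top [  9 167  37  91 759] z 0.063 rect [631. 752.] [266.  62.] 19.9 hsv [19. 64. 52.] 
top [372 209  19  15 278] z 0.062 rect [ 642. -241.] [43. 54.] 0.6 hsv [ 16. 108. 127.] TAN
top [240 240  18  29 284] z 0.071 rect [521. 130.] [83. 47.] 3.8 hsv [23.  25.  53.5] 
top [398 253  39  33 241] z 0.057 rect [ 503. -345.] [92. 88.] 50.2 hsv [ 20.  57. 130.] 
top [  0 257  27   8  68] z 0.064 rect [488. 783.] [11. 72.] 11.3 hsv [21. 85. 51.] TAN
top [141 260  16  24  62] z 0.065 rect [462. 400.] [24. 69.] 71.7 hsv [20. 42. 46.] 
top [356 263  22  23 285] z 0.062 rect [ 474. -202.] [42. 55.] 64.0 hsv [ 83. 147.  83.] 
top [ 545  273   61   68 1721] z 0.074 rect [ 397. -781.] [168. 108.] 23.2 hsv [  9. 178.  52.] 
top [402 282  28  12  90] z 0.057 rect [ 436. -338.] [78. 27.] 81.3 hsv [ 20.  56. 127.] 
top [333 285  13  15 184] z 0.062 rect [ 422. -125.] [40. 34.] 1.0 hsv [ 17. 112.  87.] TAN
top [353 312  24  23 303] z 0.062 rect [ 338. -196.] [54. 43.] 64.1 hsv [  4. 185. 111.] 
top [ 15 370  15  
[... 984 characters left out ...]
e [344 372  10  15  67] z 0.066 rect [447. 404.] [ 4. 28.] 45.4 hsv [ 17.  44. 110.] 
side [320 389  36  18 225] z 0.066 rect [468. 451.] [71. 29.] 4.2 hsv [ 17.  45. 108.] 
{'clock': np.float64(1.45), 'joint_pos': array([-4.2270e+00,  2.1655e+01,  2.1930e+00, -1.3000e-02, -7.0637e+01,
       -8.2899e+01]), 'qvel': array([-2.115, -1.243, -0.88 ,  0.127, -0.067,  0.495]), 'tau': array([ 1.5510e+00, -5.9041e+01,  2.9926e+01,  6.9780e+00,  7.0000e-03,
       -1.3500e-01]), 'tool_pos': array([ 0.643, -0.24 ,  0.225]), 'orientation': array([ 1.79975e+02, -9.70000e-02, -1.77130e+02]), 'force': array([-0.59 , -0.459, -0.12 ]), 'moment': array([-0.066,  0.082, -0.006]), 'opening': np.float64(0.087)}
```

View pics/top1.png

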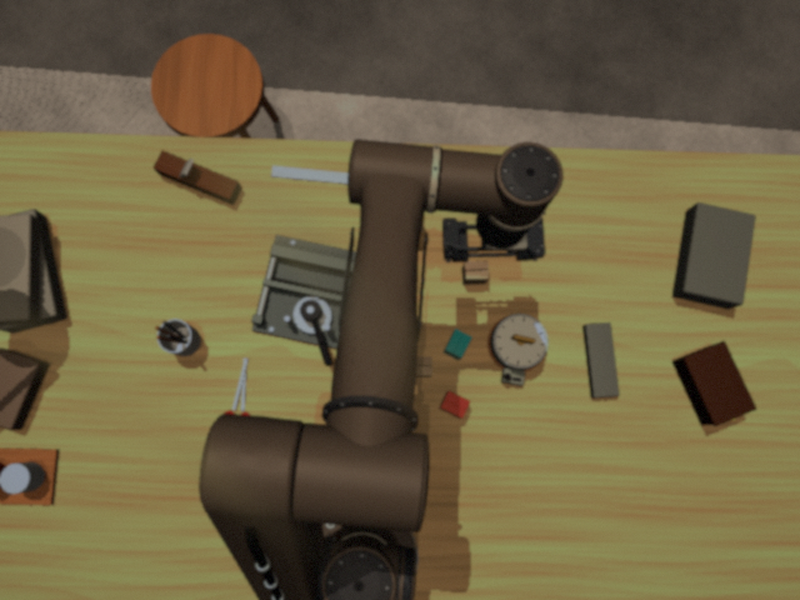

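The area the arm hid is clear, so there are just two blanks, the tan ones at (476,272) and (424,367). I'll grasp the first.

Request:
{"name": "servo_tool", "arguments": {"rows": [[0, -1, -40, 0, 0, 0], [0, 0, -40, 0, 0, 0], [0, 0, -40, 0, 0, 0], [0, 0, -40, 0, 0, 0], [0, 0, -30, 0, 0, 0]]}}

```text
clock: 1.87
tool_pos: [0.6393, -0.2432, 0.0334]
orientation: [180.0, -0.2, -177.4]
force: [0.0, 1.0, -0.9]
opening: 0.0871
```

Request:
{"name": "servo_tool", "arguments": {"rows": [[0, 0, -14, 0, 0, 0], [0, 0, 0, 0, 0, 0], [0, 0, 0, 0, 0, 0]]}}

```text
clock: 2.12
tool_pos: [0.6408, -0.2433, 0.0221]
orientation: [-180.0, -0.1, -177.3]
force: [-0.1, 1.0, -0.1]
opening: 0.0869
```

Request:
{"name": "servo_tool", "arguments": {"rows": [[0, 0, 0, 0, 0, 0], [0, 0, 0, 0, 0, 0], [0, 0, 0, 0, 0, 0], [0, 0, 0, 0, 0, 0], [0, 0, 0, 0, 0, 0]], "fingers": 45}}

```text
clock: 2.53
tool_pos: [0.6423, -0.2423, 0.0236]
orientation: [-180.0, 0.1, -177.3]
force: [-0.2, -0.0, 0.8]
opening: 0.0594
```

Request:
{"name": "servo_tool", "arguments": {"rows": [[0, 0, 0, 0, 0, 0], [0, 0, 0, 0, 0, 0], [0, 0, 10, 0, 0, 0], [0, 0, 20, 0, 0, 0], [0, 0, 0, 0, 0, 0]]}}

```text
clock: 2.95
tool_pos: [0.6435, -0.2429, 0.056]
orientation: [-179.9, 0.2, -177.2]
force: [2.2, -0.3, -2.0]
opening: 0.0536
```

Run:
```python
from h import *
for n in('side','top'):
    p,d=load(n); W=cloud(n,d)
    for a in(-10.2,-10.7,-11.2):
        c,s=np.cos(np.radians(a)),np.sin(np.radians(a)); X=(W[...,0]*c+W[...,1]*s)*1000; Y=(-W[...,0]*s+W[...,1]*c)*1000
        X0=626*c+118*s;Y0=-626*s+118*c; X=X-X0;Y=Y-Y0
        print(n,a,end=' ')
        for lo,hi in((-100,-50),(-50,0),(0,50),(50,100)):
            m=(d>0)&(Y>lo)&(Y<hi)&(W[...,2]>.0455)&(W[...,2]<.050)
            x=X[m]; f=x[(x>0)&(x<70)]; g=x[(x<-15)&(x>-62)]
            print([np.percentile(q,[2,98]).round(1).tolist() if len(q)>20 else None for q in(g,f)],end=' ')
        print()
    m=(d>0)&(np.abs(W[...,2]-.012)<.003)&(np.abs(X-0)<40); print('Y gap',np.percentile(Y[m],[1,99]))
```

```text
side -10.2 [[-52.2, -31.1], [17.6, 44.8]] [[-51.5, -31.0], [19.8, 45.3]] [[-50.4, -30.0], [19.3, 46.8]] [[-49.9, -29.2], [19.4, 46.3]] 
side -10.7 [[-51.6, -30.4], [18.2, 45.5]] [[-51.2, -30.6], [20.1, 45.3]] [[-50.6, -30.1], [19.0, 46.4]] [[-50.7, -29.8], [18.8, 45.8]] 
side -11.2 [[-51.1, -29.6], [18.8, 46.4]] [[-51.0, -30.2], [20.5, 45.4]] [[-50.8, -30.4], [18.7, 46.0]] [[-51.5, -30.4], [18.0, 45.3]] 
Y gap [-2236.08173912   130.67306471]
top -10.2 [None, None] [[-48.9, -28.5], [20.6, 47.6]] [[-49.6, -28.8], [20.3, 48.0]] [[-48.8, -28.4], [21.6, 48.7]] 
top -10.7 [None, None] [[-48.8, -28.2], [20.8, 47.9]] [[-49.8, -29.0], [20.0, 47.8]] [[-49.4, -29.0], [20.9, 48.1]] 
top -11.2 [None, None] [[-48.5, -27.9], [21.1, 48.1]] [[-49.9, -29.1], [19.7, 47.5]] [[-50.2, -29.6], [20.3, 47.4]] 
Y gap [-1075.73436963   662.82468388]
```

Request:
{"name": "servo_tool", "arguments": {"rows": [[0, 0, 30, 0, 0, 0], [0, 20, 30, 0, 0, 0], [-1, 33, 15, 0, 0, -6.7], [-1, 33, 0, 0, 0, -6.8], [-1, 33, 0, 0, 0, 0]]}}

```text
clock: 3.37
tool_pos: [0.639, -0.1224, 0.1286]
orientation: [180.0, 0.1, 168.7]
force: [0.4, 0.7, -4.0]
opening: 0.0537
```

Request:
{"name": "servo_tool", "arguments": {"rows": [[-1, 33, 0, 0, 0, 0], [-1, 33, 0, 0, 0, 0], [-1, 33, 0, 0, 0, 0], [-1, 33, 0, 0, 0, 0], [-1, 33, 0, 0, 0, 0]]}}

```text
clock: 3.78
tool_pos: [0.6331, 0.0432, 0.127]
orientation: [-180.0, -0.0, 169.2]
force: [0.6, 0.3, -2.7]
opening: 0.0539
```

Request:
{"name": "servo_tool", "arguments": {"rows": [[-2, 33, 0, 0, 0, 0], [-2, 33, 0, 0, 0, 0], [-1, 33, 0, 0, 0, 0], [0, 23, 0, 0, 0, 0], [0, 0, 0, 0, 0, 0]]}}

```text
clock: 4.2
tool_pos: [0.6287, 0.1679, 0.1269]
orientation: [180.0, -0.0, 169.4]
force: [0.6, -0.2, -2.5]
opening: 0.0539
```

Request:
{"name": "servo_tool", "arguments": {"rows": [[0, 0, 0, 0, 0, 0], [0, 0, 0, 0, 0, 0], [0, 0, 0, 0, 0, 0]]}}

```text
clock: 4.45
tool_pos: [0.6286, 0.1628, 0.1272]
orientation: [-180.0, -0.0, 169.2]
force: [0.1, -1.7, -3.3]
opening: 0.054
```

Run:
```python
from h import *
n='side'; p,d=snap(n); W=cloud(n,d); c=cal(n)
m=(d>0)&(np.abs(W[...,0]-.63)<.08)&(np.abs(W[...,1]-.163)<.09)&(W[...,2]>.09)&(W[...,2]<.172)
hsv=cv2.cvtColor(p,cv2.COLOR_RGB2HSV); tan=m&(hsv[...,0]>9)&(hsv[...,0]<24)&(hsv[...,1]>70)
q=W[tan]; print(tan.sum(), q.min(0).round(3),q.max(0).round(3))
t=q[q[:,2]>q[:,2].max()-.006]; r=cv2.minAreaRect((t[:,:2]*1000).astype(np.float32)); print('top',r,t[:,2].mean())
u=(q[:,0]*.9826-q[:,1]*.1857)*1000-(626*.9826-118*.1857); print('clampX',np.percentile(u,[1,99]))
u0,v0=[int(i) for i in proj(n,[.63,.163,.1])]; save('s2.png',p,4,(u0-90,v0-70,u0+90,v0+70))
```

```text
226 [0.603 0.133 0.102] [0.654 0.204 0.171]
top ((621.6099243164062, 137.65380859375), (11.800846099853516, 37.68531036376953), 72.17144775390625) 0.16741150596173546
clampX [-27.24321147  13.60634178]
```

View pics/s2.png

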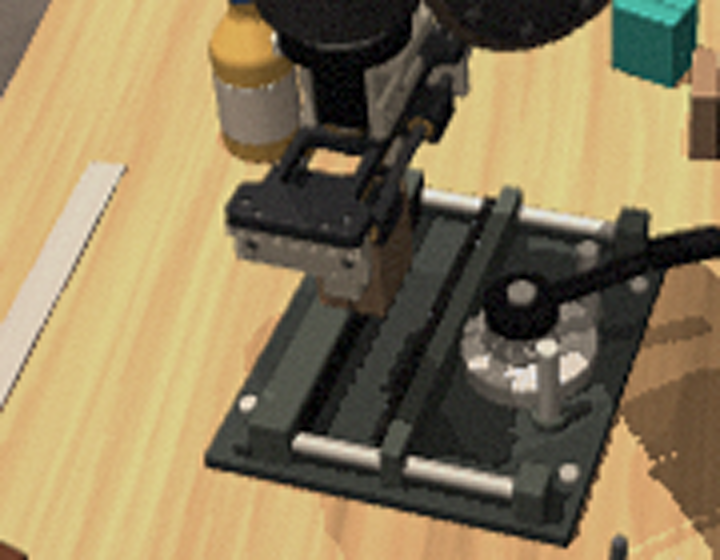

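The blank hangs upright and aligned over the gap, about 1.5 mm short of the gap centre in clamp x. I'll correct that and lower it.

Request:
{"name": "servo_tool", "arguments": {"rows": [[1.5, 0, -20, 0, 0, 0], [0, 0, -25, 0, 0, 0], [0, 0, -20, 0, 0, 0], [0, 0, -10, 0, 0, 0], [0, 0, 0, 0, 0, 0]]}}

```text
clock: 4.92
tool_pos: [0.6289, 0.162, 0.05]
orientation: [-179.8, -0.2, 169.1]
force: [-0.8, -0.8, -2.4]
opening: 0.0539
```

Request:
{"name": "servo_tool", "arguments": {"rows": [[0, 0, -6, 0, 0, 0], [0, 0, -5, 0, 0, 0], [0, 0, -3, 0, 0, 0], [0, 0, -2, 0, 0, 0], [0, 0, 0, 0, 0, 0]]}}

```text
clock: 5.33
tool_pos: [0.6304, 0.1638, 0.0366]
orientation: [180.0, 0.0, 169.2]
force: [0.1, -0.9, -3.2]
opening: 0.0542
```

Request:
{"name": "servo_tool", "arguments": {"rows": [[0, 0, -1, 0, 0, 0], [0, 0, -0.7, 0, 0, 0], [0, 0, 0, 0, 0, 0], [0, 0, 0, 0, 0, 0]]}}

```text
clock: 5.67
tool_pos: [0.6306, 0.1639, 0.0353]
orientation: [180.0, 0.0, 169.2]
force: [-1.0, 0.7, 0.7]
opening: 0.0539
```

Request:
{"name": "servo_tool", "arguments": {"rows": [[0, 0, 0, 0, 0, 0], [0, 0, 0, 0, 0, 0], [0, 0, 0, 0, 0, 0], [0, 0, 0, 0, 0, 0]], "fingers": 66}}

```text
clock: 6.0
tool_pos: [0.6306, 0.1638, 0.035]
orientation: [180.0, 0.0, 169.2]
force: [0.4, 0.7, -0.0]
opening: 0.0659
```

Request:
{"name": "servo_tool", "arguments": {"rows": [[0, 0, 10, 0, 0, 0], [0, 0, 25, 0, 0, 0], [0, 0, 40, 0, 0, 0], [0, 0, 40, 0, 0, 0], [0, 0, 0, 0, 0, 0]]}}

```text
clock: 6.42
tool_pos: [0.6348, 0.1651, 0.16]
orientation: [179.6, 0.7, 169.3]
force: [2.1, 1.3, 1.3]
opening: 0.0662
```

Request:
{"name": "servo_tool", "arguments": {"rows": [[-20, -36, 0, 0, 0, 0], [-20, -36, 0, 0, 0, 0], [-20, -36, 0, 0, 0, 0], [-20, -36, 0, 0, 0, 6], [-20, -36, 0, 0, 0, 6]], "fingers": 87}}

```text
clock: 6.83
tool_pos: [0.5293, -0.0176, 0.1508]
orientation: [180.0, 0.1, -178.5]
force: [0.7, -0.2, 1.3]
opening: 0.0866
```

Run:
```python
from h import *
blanks(('top','side')); print(ctrl.get_obs()['tool_pos'])
save('s3.png',load('side')[0],1.25)
```

```text
top [ 544  162   61   82 3676] z 0.069 rect [ 698. -800.] [144. 225.] 78.7 hsv [23. 50. 76.] 
top [ 16 167  31  91 745] z 0.063 rect [630. 749.] [267.  45.] 15.2 hsv [20. 64. 45.] 
top [412 251  19  20  72] z 0.056 rect [ 517. -357.] [59. 44.] 74.6 hsv [107.  31. 148.] 
top [  0 258  16   6  60] z 0.062 rect [486. 796.] [10. 49.] 7.7 hsv [21.  82.5 47. ] TAN
top [144 260  13  23  60] z 0.066 rect [465. 397.] [21. 65.] 78.2 hsv [20. 44. 41.] 
top [356 263  22  23 288] z 0.061 rect [ 474. -202.] [42. 54.] 64.4 hsv [ 84. 155. 127.] 
top [395 263  42  24 185] z 0.057 rect [ 476. -340.] [121.  44.] 63.2 hsv [106.  31. 140.] 
top [ 545  273   61   68 1699] z 0.074 rect [ 397. -782.] [168. 109.] 22.5 hsv [  9. 182.  47.] 
top [402 275  21  18  85] z 0.056 rect [ 448. -329.] [67. 34.] 52.2 hsv [108.  31. 148.] 
top [327 285  19  15 281] z 0.062 rect [ 422. -117.] [40. 51.] 1.4 hsv [ 18. 110.  88.] TAN
top [353 312  24  22 302] z 0.062 rect [ 338. -196.] [54. 43.] 63.7 hsv [  5. 178. 124.] 
top [ 15 370  14  24 106] z 0.066 rect [163. 718.] [61. 30.] 9.1 hsv [20.5 27.  38. ] 
side [275 109  3
[... 399 characters left out ...]
] [60. 32.] 17.4 hsv [ 17.  62. 111.] 
side [363 222  14  15 186] z 0.061 rect [ 421. -112.] [38. 61.] 1.6 hsv [ 14. 110. 101.] TAN
side [311 271  41  25 401] z 0.069 rect [516. 120.] [102.  49.] 34.3 hsv [40. 42. 23.] 
side [270 281  24  23 377] z 0.07 rect [630. 165.] [60. 43.] 79.8 hsv [ 14. 108. 168.] TAN
side [141 369  19  18 210] z 0.066 rect [864. 440.] [21. 44.] 79.3 hsv [ 17.  41. 160.] 
side [321 372   9  15  63] z 0.066 rect [499. 412.] [31.  5.] 61.7 hsv [16. 44. 88.] 
side [344 372  10  15  67] z 0.066 rect [447. 404.] [ 5. 30.] 42.9 hsv [ 17.  45. 112.] 
side [320 390  36  17 222] z 0.066 rect [469. 452.] [71. 31.] 2.5 hsv [ 17.  45. 108.] 
[ 0.52718416 -0.01999615  0.15089879]
```

View pics/s3.png

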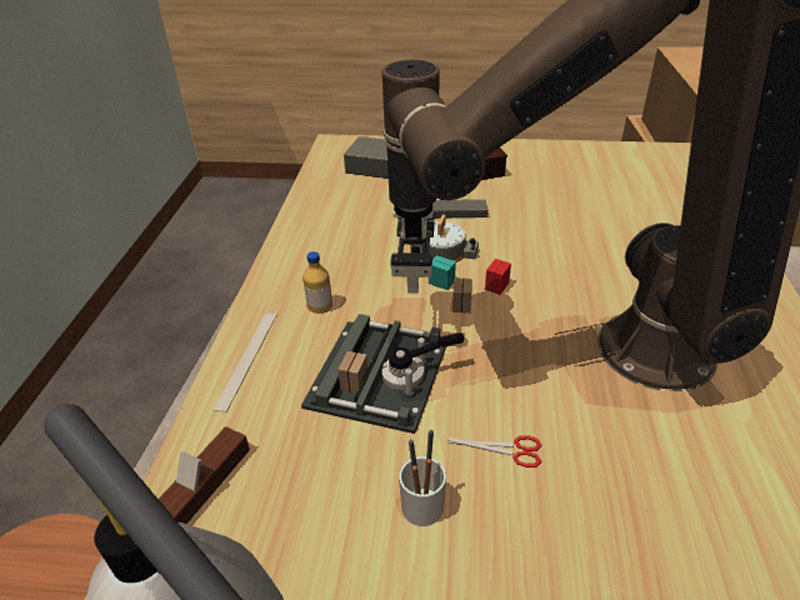

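The first blank stands on the bed between the jaws with its seam along them, at (351,370) in the view. Next is the second blank at (0.422, -0.115).

Request:
{"name": "servo_tool", "arguments": {"rows": [[-30, -27, 0, 0, 0, 0], [-30, -27, 0, 0, 0, 0], [-30, -27, 0, 0, 0, 0], [-15, -13.5, 0, 0, 0, 0], [0, 0, 0, 0, 0, 0]], "fingers": 70}}

```text
clock: 7.35
tool_pos: [0.4222, -0.1126, 0.1506]
orientation: [180.0, 0.0, -178.9]
force: [-0.5, 0.3, -1.1]
opening: 0.0702
```

Request:
{"name": "servo_tool", "arguments": {"rows": [[0, 0, -20, 0, 0, 0], [0, 0, -30, 0, 0, 0], [0, 0, 0, 0, 0, 0], [0, 0, 0, 0, 0, 0]]}}

```text
clock: 7.68
tool_pos: [0.4249, -0.1108, 0.0998]
orientation: [-180.0, -0.2, -178.8]
force: [-0.5, 0.1, 0.8]
opening: 0.0702
```

Run:
```python
from h import *
o=ctrl.get_obs();print(o['tool_pos'],o['orientation'],o['joint_pos'].round(1),o['opening'])
blanks(('side',))
```

```text
[ 0.42488828 -0.11083349  0.09976256] [-1.79961801e+02 -1.54194942e-01 -1.78766698e+02] [  11.3    5.7  -37.8    0.   -46.6 -100.1] 0.07023843949127513
side [ 275  109   62   24 1005] z 0.067 rect [ 696. -795.] [155. 223.] 79.0 hsv [ 20.  48. 109.] 
side [343 204  12  12 102] z 0.061 rect [ 478. -203.] [50. 40.] 66.5 hsv [ 85. 154. 150.] 
side [389 207  20  15 181] z 0.06 rect [ 337. -193.] [60. 43.] 66.3 hsv [  1. 199. 123.] 
side [243 223  22  14 145] z 0.066 rect [752. -69.] [60. 33.] 18.1 hsv [ 17.  62. 109.] 
side [363 222  14  15 137] z 0.06 rect [ 421. -111.] [38. 61.] 1.8 hsv [ 14. 110.  98.] TAN
side [311 270  42  25 405] z 0.069 rect [515. 119.] [105.  49.] 36.6 hsv [43. 39. 25.] 
side [270 281  24  23 378] z 0.07 rect [631. 166.] [57. 43.] 80.0 hsv [ 14. 109. 165.] TAN
side [141 368  19  20 203] z 0.066 rect [865. 440.] [20. 44.] 74.2 hsv [ 17.  41. 157.] 
side [322 373   8  14  61] z 0.065 rect [498. 410.] [26.  4.] 59.8 hsv [17. 46. 84.] 
side [344 372  10  15  68] z 0.067 rect [447. 404.] [ 6. 28.] 46.9 hsv [ 16.   46.  109.5] 
side [320 389  36  19 222] z 0.066 rect [468. 451.] [71. 30.] 3.6 hsv [ 16.   45.  105.5]
```

Request:
{"name": "servo_tool", "arguments": {"rows": [[-3, -4, 0, 0, 0, 0.3], [0, 0, -20, 0, 0, 0], [0, 0, -25, 0, 0, 0], [0, 0, -20, 0, 0, 0], [0, 0, -11, 0, 0, 0]]}}

```text
clock: 8.15
tool_pos: [0.4225, -0.1148, 0.0234]
orientation: [180.0, 0.0, -178.5]
force: [0.3, 0.6, 0.5]
opening: 0.0704
```

Request:
{"name": "servo_tool", "arguments": {"rows": [[0, 0, 0, 0, 0, 0], [0, 0, 0, 0, 0, 0], [0, 0, 0, 0, 0, 0]]}}

```text
clock: 8.4
tool_pos: [0.4235, -0.1147, 0.0252]
orientation: [180.0, 0.1, -178.4]
force: [-0.7, 0.6, 0.1]
opening: 0.0697
```

Request:
{"name": "servo_tool", "arguments": {"rows": [[0, 0, 0, 0, 0, 0], [0, 0, 0, 0, 0, 0], [0, 0, 0, 0, 0, 0], [0, 0, 0, 0, 0, 0], [0, 0, 0, 0, 0, 0]], "fingers": 45}}

```text
clock: 8.82
tool_pos: [0.4229, -0.1147, 0.0246]
orientation: [180.0, 0.1, -178.5]
force: [-1.7, 2.0, 6.8]
opening: 0.0542
```

Request:
{"name": "servo_tool", "arguments": {"rows": [[0, 0, 10, 0, 0, 0], [0, 0, 20, 0, 0, 0], [0, 0, 0, 0, 0, 0]]}}

```text
clock: 9.07
tool_pos: [0.4236, -0.1147, 0.0561]
orientation: [180.0, 0.2, -178.4]
force: [0.9, -0.1, -3.3]
opening: 0.0541
```

Request:
{"name": "servo_tool", "arguments": {"rows": [[0, 0, 30, 0, 0, 0], [20, 0, 35, 0, 0, 0], [25, 15, 30, 0, 0, 0], [25, 25, 0, 0, 0, -6.1], [25, 25, 0, 0, 0, -6.2]]}}

```text
clock: 9.48
tool_pos: [0.519, -0.0491, 0.1504]
orientation: [179.9, 0.2, 168.9]
force: [-1.5, -0.6, -4.8]
opening: 0.0539
```

Request:
{"name": "servo_tool", "arguments": {"rows": [[25, 30, 0, 0, 0, 0], [25, 30, 0, 0, 0, 0], [25, 30, 0, 0, 0, 0], [20, 31, 0, 0, 0, 0], [0, 0, 0, 0, 0, 0]]}}

```text
clock: 9.9
tool_pos: [0.6156, 0.0761, 0.1468]
orientation: [180.0, 0.0, 169.4]
force: [1.7, -1.0, -3.5]
opening: 0.0539
```

Request:
{"name": "servo_tool", "arguments": {"rows": [[0, 0, -10, 0, 0, 0], [0, 0, -10, 0, 0, 0], [0, 0, 0, 0, 0, 0], [0, 0, 0, 0, 0, 0]]}}

```text
clock: 10.23
tool_pos: [0.6107, 0.0699, 0.1271]
orientation: [-179.9, -0.2, 169.2]
force: [-0.0, 0.4, -3.0]
opening: 0.0543
```

Run:
```python
from h import *
o=ctrl.get_obs();print(o['tool_pos'],o['orientation'],o['force'],o['opening'])
n='side'; p,d=snap(n); W=cloud(n,d); t=o['tool_pos']; zb=t[2]-.0245
m=(d>0)&(np.abs(W[...,0]-.613)<.08)&(np.abs(W[...,1]-.072)<.09)&(W[...,2]>zb-.01)&(W[...,2]<zb+.07)
hsv=cv2.cvtColor(p,cv2.COLOR_RGB2HSV); tan=m&(hsv[...,0]>9)&(hsv[...,0]<24)&(hsv[...,1]>70)
q=W[tan]; print(tan.sum(), q.min(0).round(3),q.max(0).round(3))
u=(q[:,0]*.9826-q[:,1]*.1857)*1000-(626*.9826-118*.1857); print('clampX',np.percentile(u,[1,99]))
```

```text
[0.61068319 0.06989328 0.12714263] [-1.79906265e+02 -1.63872315e-01  1.69166903e+02] [-0.0293958   0.35727167 -3.04890563] 0.05425963963313228
225 [0.583 0.049 0.102] [0.634 0.112 0.166]
clampX [-30.54507192  11.70007245]
```

Request:
{"name": "servo_tool", "arguments": {"rows": [[4, 0.5, -20, 0, 0, 0], [0, 0, -25, 0, 0, 0], [0, 0, -20, 0, 0, 0], [0, 0, -10, 0, 0, 0], [0, 0, 0, 0, 0, 0]]}}

```text
clock: 10.7
tool_pos: [0.6148, 0.0706, 0.0518]
orientation: [-179.9, -0.2, 169.2]
force: [-0.1, -0.3, -4.5]
opening: 0.0537
```

Request:
{"name": "servo_tool", "arguments": {"rows": [[0, 0, -6, 0, 0, 0], [0, 0, -4, 0, 0, 0], [0, 0, -3, 0, 0, 0], [0, 0, -1.5, 0, 0, 0], [0, 0, 0, 0, 0, 0]]}}

```text
clock: 11.12
tool_pos: [0.6164, 0.0717, 0.0394]
orientation: [180.0, 0.0, 169.2]
force: [0.3, 0.4, -3.8]
opening: 0.054
```

Request:
{"name": "servo_tool", "arguments": {"rows": [[0, 0, 0, 0, 0, 0]]}}

```text
clock: 11.2
tool_pos: [0.6165, 0.0718, 0.0397]
orientation: [180.0, 0.0, 169.2]
force: [0.6, 0.8, -4.1]
opening: 0.0536
```

Request:
{"name": "servo_tool", "arguments": {"rows": [[-1, 0, -2, 0, 0, 0], [0, 0, -1, 0, 0, 0], [0, 0, -0.7, 0, 0, 0], [0, 0, 0, 0, 0, 0], [0, 0, 0, 0, 0, 0]]}}

```text
clock: 11.62
tool_pos: [0.6153, 0.0718, 0.0367]
orientation: [180.0, 0.0, 169.3]
force: [-4.7, 0.5, 5.0]
opening: 0.054
```

Request:
{"name": "servo_tool", "arguments": {"rows": [[0, 0, 0, 0, 0, 0], [0, 0, 0, 0, 0, 0], [0, 0, 0, 0, 0, 0], [0, 0, 0, 0, 0, 0]], "fingers": 66}}

```text
clock: 11.95
tool_pos: [0.6156, 0.0718, 0.0357]
orientation: [180.0, 0.0, 169.2]
force: [-0.1, 0.1, -0.1]
opening: 0.0652
```

Request:
{"name": "servo_tool", "arguments": {"rows": [[0, 0, 10, 0, 0, 0], [0, 0, 25, 0, 0, 0], [0, 0, 40, 0, 0, 0], [0, 0, 40, 0, 0, 0], [0, 0, 0, 0, 0, 0]]}}

```text
clock: 12.37
tool_pos: [0.6198, 0.0725, 0.1601]
orientation: [179.7, 0.7, 169.3]
force: [1.4, -0.3, 0.8]
opening: 0.0658
```

Request:
{"name": "servo_tool", "arguments": {"rows": [[-20, -36, 0, 0, 0, 0], [-20, -36, 0, 0, 0, 0], [-20, -36, 0, 0, 0, 0], [0, 0, 0, 0, 0, 0]]}}

```text
clock: 12.7
tool_pos: [0.5515, -0.0405, 0.1514]
orientation: [-180.0, -0.1, 169.1]
force: [-0.6, 0.9, -1.4]
opening: 0.0662
```

Run:
```python
from h import *
blanks(('top','side')); print(ctrl.get_obs()['tool_pos'],ctrl.get_obs()['joint_pos'].round(1))
c,s=np.cos(np.radians(-10.7)),np.sin(np.radians(-10.7))
for n in('top','side'):
    p,d=load(n);W=cloud(n,d); X=((W[...,0]-.626)*c+(W[...,1]-.118)*s)*1000;Y=(-(W[...,0]-.626)*s+(W[...,1]-.118)*c)*1000;Z=W[...,2]*1000
    m=(d>0)&(Z>70)&(Z<110)&(X>-225)&(X<-60)&(abs(Y)<130); k,l,st,_=cv2.connectedComponentsWithStats(m.astype(np.uint8))
    i=1+np.argmax(st[1:,4]); s_=l==i
    r=np.hypot(X+88,Y); g=s_&(r>75); 
    a=np.arctan2(Y[g],-(X[g]+88)); print(n,'lever px',g.sum(),'Z',np.percentile(Z[g],[5,50,95]),'rmax',r[g].max(),'ang deg ccw?',np.degrees(np.median(a)),'mean XY',X[g].mean(),Y[g].mean(), 'world',W[g].mean(0).round(4)) 
    print('hub',X[s_&(r<20)].mean(),Y[s_&(r<20)].mean())
save('t4.png',load('top')[0][150:320,170:400],3)
```

```text
top [ 545  162   60   83 3668] z 0.069 rect [ 699. -800.] [145. 224.] 78.6 hsv [23. 50. 76.] 
top [ 28 174  19  84 697] z 0.063 rect [620. 731.] [245.  40.] 6.7 hsv [19. 64. 43.] 
top [247 244  12  26 121] z 0.071 rect [513. 118.] [72. 27.] 6.4 hsv [23. 36. 34.] 
top [356 263  22  23 289] z 0.062 rect [ 473. -201.] [41. 54.] 64.4 hsv [ 84. 156. 127.] 
top [405 265  30  22 136] z 0.057 rect [ 471. -351.] [56. 85.] 8.4 hsv [107.   30.  146.5] 
top [ 545  273   60   68 1729] z 0.074 rect [ 396. -781.] [168. 108.] 23.1 hsv [  9. 182.  47.] 
top [353 312  24  23 307] z 0.062 rect [ 338. -196.] [54. 43.] 65.4 hsv [  5. 178. 125.] 
top [ 17 370  13  24 110] z 0.066 rect [163. 719.] [61. 28.] 9.7 hsv [19.  27.5 38. ] 
side [275 109  24  21 353] z 0.067 rect [ 754. -807.] [150. 103.] 78.6 hsv [ 21.  48. 111.] 
side [366 113  40  22 544] z 0.071 rect [ 395. -777.] [164. 120.] 23.2 hsv [  9. 169.  65.] 
side [343 204  22  15 183] z 0.06 rect [ 472. -198.] [48. 56.] 62.3 hsv [ 85. 153. 163.] 
side [389 207  20  15 183] z 0.06 rect [ 337. -191.] [60. 44.] 65.9 hsv [  1. 194. 193.] 
side [243 223 
[... 600 characters left out ...]
6. 85.] 
side [320 390  36  17 228] z 0.066 rect [468. 451.] [71. 30.] 4.4 hsv [ 16.5  45.  108.5] 
[ 0.55491987 -0.03766072  0.15176631] [  16.3   12.9  -20.5    0.   -56.5 -117.2]
top lever px 123 Z [81.55353037 90.53587573 96.9870014 ] rmax 135.15577162121372 ang deg ccw? -33.963918994334364 mean XY -177.325927069593 -59.958953784794154 world [0.4406 0.092  0.09  ]
hub -92.35725327412652 -8.228165120867109
side lever px 184 Z [76.09790308 87.30876272 93.47382826] rmax 132.58663810843433 ang deg ccw? -28.64187996297736 mean XY -179.12221940322647 -51.397859301278956 world [0.4404 0.1008 0.0861]
hub nan nan<stdin>:10: RuntimeWarning: Mean of empty slice.
  ret = ret.dtype.type(ret / rcount)
```

View pics/t4.png

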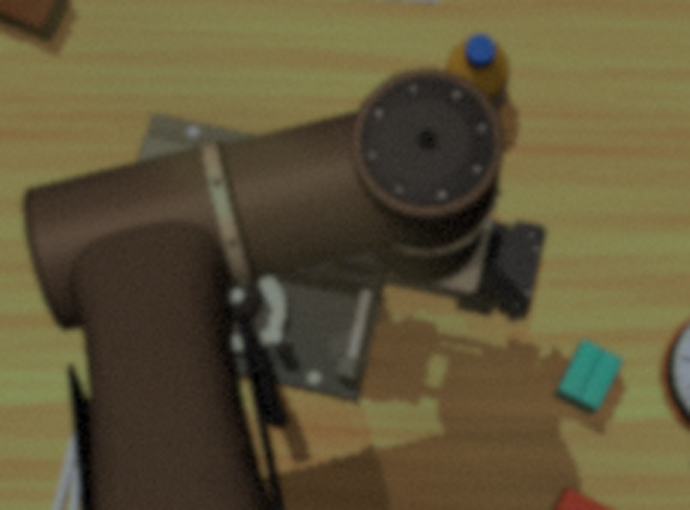

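Both blanks now stand in the clamp, at (613, 74) and (631, 166), with the seam along the jaws. The lever is at about -31°. I'll turn the wrist round by +211° and go above the grip, at about (438, 97).

Request:
{"name": "servo_tool", "arguments": {"rows": [[-12, 13.5, 0, 0, 0, 7.04], [-12, 13.5, 0, 0, 0, 7.04], [-12, 13.5, 0, 0, 0, 7.04], [-12, 13.5, 0, 0, 0, 7.04], [-12, 13.5, 0, 0, 0, 7.04]], "fingers": 50}}

```text
clock: 13.22
tool_pos: [0.4955, 0.0326, 0.1509]
orientation: [-180.0, 0.0, -155.2]
force: [-0.1, 0.7, -0.8]
opening: 0.0499
```

Request:
{"name": "servo_tool", "arguments": {"rows": [[-12, 13.5, 0, 0, 0, 7.04], [-12, 13.5, 0, 0, 0, 7.04], [-12, 13.5, 0, 0, 0, 7.04], [-12, 13.5, 0, 0, 0, 7.04], [-9, 13.5, 0, 0, 0, 7.04]]}}

```text
clock: 13.63
tool_pos: [0.4379, 0.1002, 0.1511]
orientation: [-180.0, 0.0, -120.0]
force: [-1.0, 0.2, -1.2]
opening: 0.0499
```

Request:
{"name": "servo_tool", "arguments": {"rows": [[0, 0, 0, 0, 0, 7.04], [0, 0, 0, 0, 0, 7.04], [0, 0, 0, 0, 0, 7.04], [0, 0, 0, 0, 0, 7.04], [0, 0, 0, 0, 0, 7.04]]}}

```text
clock: 14.05
tool_pos: [0.4389, 0.0999, 0.1511]
orientation: [-179.9, 0.0, -84.7]
force: [-0.4, -0.3, 0.7]
opening: 0.0501
```

Request:
{"name": "servo_tool", "arguments": {"rows": [[0, 0, 0, 0, 0, 7.04], [0, 0, 0, 0, 0, 7.04], [0, 0, 0, 0, 0, 7.04], [0, 0, 0, 0, 0, 7.04], [0, 0, 0, 0, 0, 7.04]]}}

```text
clock: 14.47
tool_pos: [0.4389, 0.0997, 0.151]
orientation: [-180.0, -0.0, -49.6]
force: [0.4, 0.1, 0.1]
opening: 0.0498
```

Request:
{"name": "servo_tool", "arguments": {"rows": [[0, 0, 0, 0, 0, 7.04], [0, 0, 0, 0, 0, 7.04], [0, 0, 0, 0, 0, 7.04], [0, 0, 0, 0, 0, 7.04], [0, 0, 0, 0, 0, 7.04]]}}

```text
clock: 14.88
tool_pos: [0.4389, 0.0997, 0.151]
orientation: [-180.0, -0.0, -14.4]
force: [0.0, -0.5, 0.0]
opening: 0.05
```

Request:
{"name": "servo_tool", "arguments": {"rows": [[0, 0, 0, 0, 0, 7.04], [0, 0, 0, 0, 0, 7.04], [0, 0, 0, 0, 0, 7.04], [0, 0, 0, 0, 0, 7.04], [0, 0, 0, 0, 0, 7.04]]}}

```text
clock: 15.3
tool_pos: [0.4389, 0.0998, 0.151]
orientation: [-180.0, -0.0, 20.8]
force: [-0.1, 0.8, -0.1]
opening: 0.0503
```

Run:
```python
from h import *
o=ctrl.get_obs();print(o['tool_pos'],o['orientation'],o['joint_pos'].round(1),o['opening'],o['clock'])
p,d=snap('side');u,v=[int(i) for i in proj('side',[.46,.1,.1])]; save('s5.png',p,4.5,(u-80,v-65,u+80,v+65))
```

```text
[0.43890491 0.0997581  0.15104331] [-1.79996662e+02 -4.87346611e-02  2.08424592e+01] [ 38.    2.9 -32.8   0.  -54.2  72.8] 0.05033577131019184 15.3
```

View pics/s5.png

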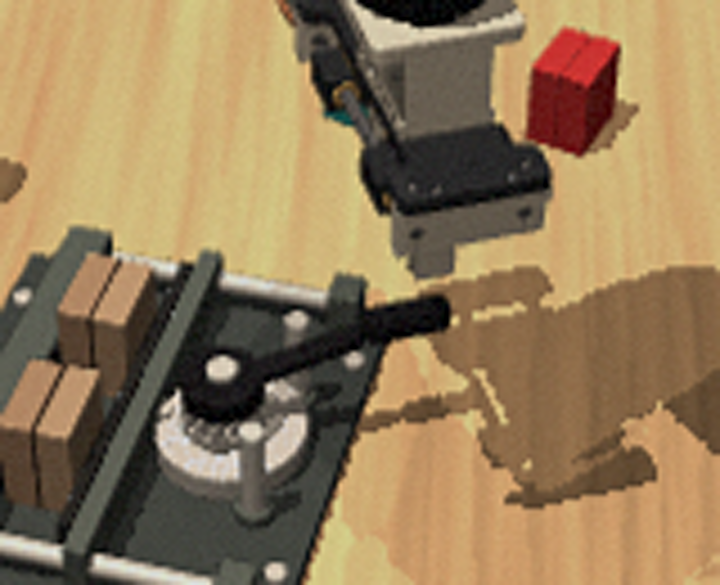

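The finger is just above the lever grip, in line with it, and both blanks stand upright behind it. I'll descend and close.

Request:
{"name": "servo_tool", "arguments": {"rows": [[0, -2, -30, 0, 0, 0], [0, 0, -30, 0, 0, 0], [0, 0, -20, 0, 0, 0], [0, 0, -11, 0, 0, 0], [0, 0, 0, 0, 0, 0]]}}

```text
clock: 15.77
tool_pos: [0.4373, 0.0965, 0.0575]
orientation: [179.9, 0.2, 20.3]
force: [-0.2, 0.5, 0.0]
opening: 0.0498
```

Request:
{"name": "servo_tool", "arguments": {"rows": [[0, 0, 0, 0, 0, 0], [0, 0, 0, 0, 0, 0], [0, 0, 0, 0, 0, 0], [0, 0, 0, 0, 0, 0]], "fingers": 25}}

```text
clock: 16.1
tool_pos: [0.439, 0.0972, 0.0605]
orientation: [-180.0, -0.1, 20.4]
force: [-0.2, 0.1, -0.7]
opening: 0.029
```

Run:
```python
from h import *
o=ctrl.get_obs();print(o['tool_pos'],o['orientation'],o['force'],o['opening'],o['clock'])
n='top'; p,d=snap('top'); n='side';p,d=snap('side'); 
for n in('top','side'):
    p,d=load(n);W=cloud(n,d); c,s=np.cos(np.radians(-10.7)),np.sin(np.radians(-10.7))
    X=((W[...,0]-.626)*c+(W[...,1]-.118)*s)*1000+88;Y=(-(W[...,0]-.626)*s+(W[...,1]-.118)*c)*1000;Z=W[...,2]*1000
    r=np.hypot(X,Y); 
    for a,b in((0,14),(25,45),(45,70),(70,90)):
        m=(d>0)&(Z>76)&(Z<100)&(r>a)&(r<b)&(X<15); 
        if m.sum(): print(n,a,b,m.sum(),'ang',np.degrees(np.arctan2(Y[m],-X[m])).mean().round(1),'XYZ',X[m].mean().round(1),Y[m].mean().round(1),Z[m].mean().round(1))
```

```text
[0.43896732 0.09721514 0.06053235] [-1.79969851e+02 -1.15272651e-01  2.04157418e+01] [-0.15961899  0.09816035 -0.74776224] 0.029006896398894873 16.1
side 0 14 1 ang 37.0 XYZ -2.5 1.9 76.7
side 25 45 2 ang -28.2 XYZ -37.8 -20.3 77.1
side 45 70 62 ang -11.3 XYZ -42.7 -11.8 78.3
side 70 90 37 ang -28.7 XYZ -69.7 -38.0 82.0
```

```bash
cat > arc.py <<'E'
import numpy as np,sys
A=np.array([539.5,134.3]);R=107.5
a0,step,n=map(float,sys.argv[1:4])
a=np.radians(a0+step*np.arange(int(n)+1)); P=A+R*np.c_[np.cos(a),np.sin(a)]
print(P[0].round(1),P[-1].round(1)); print([[*d.round(1).tolist(),0,0,0,step] for d in np.diff(P,axis=0)])
E
python3 arc.py 200.3 -4.5 15
```

```text
[438.7  97. ] [466.5 213.2]
[[-2.6, 8.0, 0, 0, 0, -4.5], [-2.0, 8.2, 0, 0, 0, -4.5], [-1.3, 8.3, 0, 0, 0, -4.5], [-0.7, 8.4, 0, 0, 0, -4.5], [-0.0, 8.4, 0, 0, 0, -4.5], [0.7, 8.4, 0, 0, 0, -4.5], [1.3, 8.3, 0, 0, 0, -4.5], [2.0, 8.2, 0, 0, 0, -4.5], [2.6, 8.0, 0, 0, 0, -4.5], [3.2, 7.8, 0, 0, 0, -4.5], [3.8, 7.5, 0, 0, 0, -4.5], [4.4, 7.2, 0, 0, 0, -4.5], [5.0, 6.8, 0, 0, 0, -4.5], [5.5, 6.4, 0, 0, 0, -4.5], [6.0, 6.0, 0, 0, 0, -4.5]]
```

Request:
{"name": "servo_tool", "arguments": {"rows": [[0, 0, 0, 0, 0, 0], [0, 0, 0, 0, 0, 0], [0, 0, 0, 0, 0, 0]], "fingers": 20.5}}

```text
clock: 16.45
tool_pos: [0.4384, 0.0966, 0.0598]
orientation: [180.0, -0.0, 20.4]
force: [0.2, -1.9, 1.1]
opening: 0.0206
```

First clockwise stroke of 67.5°, which is three teeth.

Request:
{"name": "servo_tool", "arguments": {"rows": [[-2.6, 8.0, 0, 0, 0, -4.5], [-2.0, 8.2, 0, 0, 0, -4.5], [-1.3, 8.3, 0, 0, 0, -4.5], [-0.7, 8.4, 0, 0, 0, -4.5], [0, 8.4, 0, 0, 0, -4.5]]}}

```text
clock: 16.87
tool_pos: [0.4314, 0.1377, 0.0595]
orientation: [179.9, 0.0, -2.3]
force: [2.0, -6.0, -0.1]
opening: 0.0208
```

Request:
{"name": "servo_tool", "arguments": {"rows": [[0.7, 8.4, 0, 0, 0, -4.5], [1.3, 8.3, 0, 0, 0, -4.5], [2.0, 8.2, 0, 0, 0, -4.5], [2.6, 8.0, 0, 0, 0, -4.5], [3.2, 7.8, 0, 0, 0, -4.5]]}}

```text
clock: 17.28
tool_pos: [0.4408, 0.1777, 0.0593]
orientation: [179.8, 0.0, -24.8]
force: [1.2, -5.8, 3.3]
opening: 0.0206
```

Request:
{"name": "servo_tool", "arguments": {"rows": [[3.8, 7.5, 0, 0, 0, -4.5], [4.4, 7.2, 0, 0, 0, -4.5], [5.0, 6.8, 0, 0, 0, -4.5], [5.5, 6.4, 0, 0, 0, -4.5], [6.0, 6.0, 0, 0, 0, -4.5]]}}

```text
clock: 17.7
tool_pos: [0.4648, 0.2115, 0.059]
orientation: [179.8, 0.0, -47.3]
force: [-5.6, -2.4, 3.7]
opening: 0.0207
```

Request:
{"name": "servo_tool", "arguments": {"rows": [[0, 0, 0, 0, 0, 0], [0, 0, 0, 0, 0, 0]]}}

```text
clock: 17.87
tool_pos: [0.4656, 0.2122, 0.0591]
orientation: [179.9, 0.0, -47.0]
force: [-2.3, 0.0, 1.0]
opening: 0.02
```

Resistance was about 5 to 6 N, as expected. Now grip, lift 10 mm, swing back 67.5° and lower.

Request:
{"name": "servo_tool", "arguments": {"rows": [[0, 0, 0, 0, 0, 0], [0, 0, 0, 0, 0, 0], [0, 0, 5, 0, 0, 0], [0, 0, 5, 0, 0, 0], [0, 0, 0, 0, 0, 0]], "fingers": 10}}

```text
clock: 18.28
tool_pos: [0.466, 0.2126, 0.0701]
orientation: [-180.0, 0.0, -47.1]
force: [-1.8, 0.3, -9.6]
opening: 0.0177
```

Request:
{"name": "servo_tool", "arguments": {"rows": [[-6.0, -6.0, 0, 0, 0, 4.5], [-5.5, -6.4, 0, 0, 0, 4.5], [-5.0, -6.8, 0, 0, 0, 4.5], [-4.4, -7.2, 0, 0, 0, 4.5], [-3.8, -7.5, 0, 0, 0, 4.5]]}}

```text
clock: 18.7
tool_pos: [0.4412, 0.1779, 0.0696]
orientation: [180.0, -0.0, -24.4]
force: [2.0, -2.3, -9.0]
opening: 0.0179
```

Run:
```python
from h import *
o=ctrl.get_obs();print(o['tool_pos'],o['orientation'],o['force'],o['opening'],o['clock'])
p,d=snap('side');u,v=[int(i) for i in proj('side',[.5,.13,.08])]; save('s6.png',p,4.5,(u-80,v-65,u+80,v+65))
```

```text
[0.44117954 0.17789797 0.06960795] [ 1.79981146e+02 -6.51466209e-03 -2.43582994e+01] [ 1.99750354 -2.30948114 -9.04839066] 0.01789223702686566 18.7
```

View pics/s6.png

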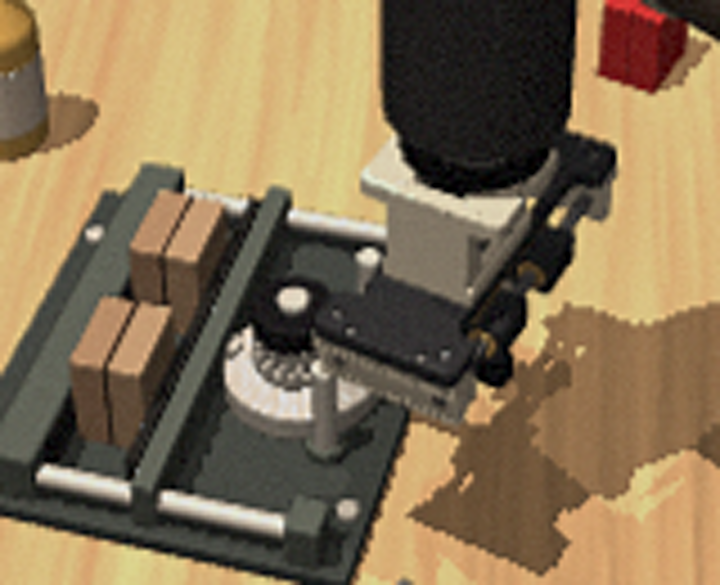

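The lever is held and lifted, with the serrations showing at (290,355), and the jaw has moved closer to the blanks. I'll continue the swing back.

Request:
{"name": "servo_tool", "arguments": {"rows": [[-3.2, -7.8, 0, 0, 0, 4.5], [-2.6, -8.0, 0, 0, 0, 4.5], [-2.0, -8.2, 0, 0, 0, 4.5], [-1.3, -8.3, 0, 0, 0, 4.5], [-0.7, -8.4, 0, 0, 0, 4.5]]}}

```text
clock: 19.17
tool_pos: [0.4317, 0.1371, 0.0697]
orientation: [180.0, -0.0, -1.9]
force: [3.7, -3.2, -8.7]
opening: 0.0182
```

Request:
{"name": "servo_tool", "arguments": {"rows": [[0, -8.4, 0, 0, 0, 4.5], [0.7, -8.4, 0, 0, 0, 4.5], [1.3, -8.3, 0, 0, 0, 4.5], [2.0, -8.2, 0, 0, 0, 4.5], [2.6, -8.0, 0, 0, 0, 4.5]]}}

```text
clock: 19.58
tool_pos: [0.4383, 0.0957, 0.0698]
orientation: [180.0, -0.0, 20.6]
force: [2.5, -3.4, -9.1]
opening: 0.018
```

Request:
{"name": "servo_tool", "arguments": {"rows": [[0, 0, 0, 0, 0, 0], [0, 0, -5, 0, 0, 0], [0, 0, -5, 0, 0, 0], [0, 0, 0, 0, 0, 0], [0, 0, 0, 0, 0, 0]]}}

```text
clock: 20.0
tool_pos: [0.4382, 0.096, 0.0591]
orientation: [179.9, 0.0, 20.4]
force: [2.3, -6.6, -7.6]
opening: 0.0179
```

Request:
{"name": "servo_tool", "arguments": {"rows": [[0, 0, 0, 0, 0, 0], [0, 0, 0, 0, 0, 0], [0, 0, 0, 0, 0, 0]], "fingers": 21}}

```text
clock: 20.25
tool_pos: [0.4388, 0.0971, 0.0599]
orientation: [-180.0, -0.1, 20.4]
force: [-0.0, -2.2, -0.9]
opening: 0.0209
```

Request:
{"name": "servo_tool", "arguments": {"rows": [[-1.3, 4.0, 0, 0, 0, -2.2], [-1.3, 4.0, 0, 0, 0, -2.3], [0, 0, 0, 0, 0, 0]]}}

```text
clock: 20.5
tool_pos: [0.4362, 0.1054, 0.0599]
orientation: [-180.0, -0.1, 15.9]
force: [0.7, -2.7, -1.1]
opening: 0.0207
```

Run:
```python
from h import *
o=ctrl.get_obs();print(o['tool_pos'],o['orientation'],o['force'],o['opening'],o['clock'])
p,d=snap('side');u,v=[int(i) for i in proj('side',[.5,.13,.08])]; save('s7.png',p,6,(u-60,v-45,u+60,v+45))
```

```text
[0.43616801 0.10538509 0.05986435] [-1.79989697e+02 -7.00165973e-02  1.58671285e+01] [ 0.72729109 -2.72779729 -1.09233938] 0.020738671729319123 20.5
```

View pics/s7.png

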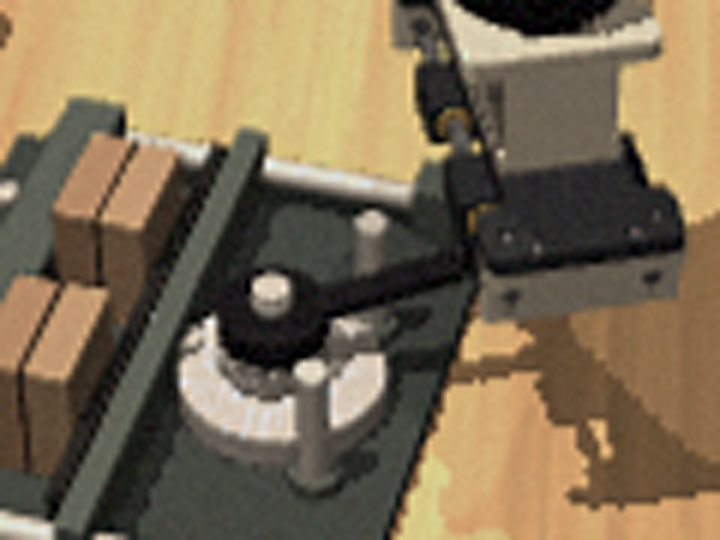

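The hub looks seated, and I feel resistance. The second stroke should confirm it by force.

Request:
{"name": "servo_tool", "arguments": {"rows": [[-2.0, 8.2, 0, 0, 0, -4.5], [-1.3, 8.3, 0, 0, 0, -4.5], [-0.7, 8.4, 0, 0, 0, -4.5], [0, 8.4, 0, 0, 0, -4.5]]}}

```text
clock: 20.88
tool_pos: [0.4324, 0.1384, 0.06]
orientation: [-180.0, -0.1, -2.2]
force: [3.5, -5.5, -1.0]
opening: 0.021
```

Request:
{"name": "servo_tool", "arguments": {"rows": [[0.7, 8.4, 0, 0, 0, -4.5], [1.3, 8.3, 0, 0, 0, -4.5], [2.0, 8.2, 0, 0, 0, -4.5], [2.6, 8.0, 0, 0, 0, -4.5], [3.2, 7.8, 0, 0, 0, -4.5]]}}

```text
clock: 21.3
tool_pos: [0.4418, 0.1787, 0.0599]
orientation: [180.0, -0.0, -24.7]
force: [1.9, -6.2, 0.9]
opening: 0.021
```

Request:
{"name": "servo_tool", "arguments": {"rows": [[3.8, 7.5, 0, 0, 0, -4.5], [4.4, 7.2, 0, 0, 0, -4.5], [5.0, 6.8, 0, 0, 0, -4.5], [5.5, 6.4, 0, 0, 0, -4.5], [6.0, 6.0, 0, 0, 0, -4.5]]}}

```text
clock: 21.72
tool_pos: [0.466, 0.2124, 0.0598]
orientation: [179.9, -0.0, -47.2]
force: [-2.5, -5.4, 2.7]
opening: 0.0209
```

Request:
{"name": "servo_tool", "arguments": {"rows": [[0, 0, 0, 0, 0, 0], [0, 0, 0, 0, 0, 0]]}}

```text
clock: 21.88
tool_pos: [0.4665, 0.2129, 0.0597]
orientation: [-180.0, 0.0, -46.9]
force: [-1.4, -1.4, 0.9]
opening: 0.0209
```

```bash
cat > jaw.py <<'E'
from h import *
c,s=np.cos(np.radians(-10.7)),np.sin(np.radians(-10.7))
p,d=snap('side');W=cloud('side',d); X=((W[...,0]-.626)*c+(W[...,1]-.118)*s)*1000;Y=(-(W[...,0]-.626)*s+(W[...,1]-.118)*c)*1000;Z=W[...,2]*1000
for lo,hi in((-15,10),(75,105)):
    m=(d>0)&(Y>lo)&(Y<hi)&(Z>45)&(Z<50)&(X<0)&(X>-62); print('jaw X',np.percentile(X[m],[2,50,98]).round(1),m.sum())
r=np.hypot(X+88,Y); m=(r<12)&(Z>60)&(Z<130)&(d>0); print('hub z',np.percentile(Z[m],[10,50,90]).round(1) if m.sum() else None,m.sum())
m=(d>0)&(Z>66)&(Z<80)&(abs(X)<40)&(abs(Y)<100); k,l,st,_=cv2.connectedComponentsWithStats(m.astype(np.uint8))
for i in range(1,k):
    if st[i,4]>60: print('blank',cv2.minAreaRect((np.c_[X[l==i],Y[l==i]]).astype(np.float32)),Z[l==i].mean())
E
python3 jaw.py
```

```text
jaw X [-44.2 -33.  -24.2] 29
jaw X [-45.7 -33.4 -23.9] 61
hub z [63.9 72.7 74.7] 25
blank ((-3.080791473388672, -46.33162307739258), (57.49607849121094, 43.46752166748047), 89.33780670166016) 72.44385105822943
blank ((-3.0292434692382812, 47.77799987792969), (42.944114685058594, 56.66261291503906), 0.8044198155403137) 72.72303905574427
```

Jaw moved about 6.3 mm over the two strokes, which matches 2.36 rad of cam. Third cycle.

Request:
{"name": "servo_tool", "arguments": {"rows": [[0, 0, 0, 0, 0, 0], [0, 0, 0, 0, 0, 0], [0, 0, 5, 0, 0, 0], [0, 0, 5, 0, 0, 0], [0, 0, 0, 0, 0, 0]], "fingers": 10}}

```text
clock: 22.35
tool_pos: [0.4662, 0.2127, 0.0701]
orientation: [-180.0, 0.0, -47.1]
force: [0.5, -1.2, -8.6]
opening: 0.0178
```

Request:
{"name": "servo_tool", "arguments": {"rows": [[-6.0, -6.0, 0, 0, 0, 4.5], [-5.5, -6.4, 0, 0, 0, 4.5], [-5.0, -6.8, 0, 0, 0, 4.5], [-4.4, -7.2, 0, 0, 0, 4.5], [-3.8, -7.5, 0, 0, 0, 4.5]]}}

```text
clock: 22.77
tool_pos: [0.4414, 0.1781, 0.0696]
orientation: [-180.0, -0.0, -24.3]
force: [5.0, -2.9, -8.9]
opening: 0.0179
```

Request:
{"name": "servo_tool", "arguments": {"rows": [[-3.2, -7.8, 0, 0, 0, 4.5], [-2.6, -8.0, 0, 0, 0, 4.5], [-2.0, -8.2, 0, 0, 0, 4.5], [-1.3, -8.3, 0, 0, 0, 4.5], [-0.7, -8.4, 0, 0, 0, 4.5]]}}

```text
clock: 23.18
tool_pos: [0.4318, 0.1374, 0.0697]
orientation: [-180.0, -0.0, -1.9]
force: [4.3, -2.5, -8.5]
opening: 0.0179
```

Request:
{"name": "servo_tool", "arguments": {"rows": [[0, -8.4, 0, 0, 0, 4.5], [0.7, -8.4, 0, 0, 0, 4.5], [1.3, -8.3, 0, 0, 0, 4.5], [2.0, -8.2, 0, 0, 0, 4.5], [2.6, -8.0, 0, 0, 0, 4.5]]}}

```text
clock: 23.6
tool_pos: [0.4384, 0.0959, 0.0697]
orientation: [180.0, -0.0, 20.6]
force: [3.4, -2.7, -8.8]
opening: 0.0176
```

Request:
{"name": "servo_tool", "arguments": {"rows": [[0, 0, 0, 0, 0, 0], [0, 0, -5, 0, 0, 0], [0, 0, -5, 0, 0, 0], [0, 0, 0, 0, 0, 0], [0, 0, 0, 0, 0, 0]]}}

```text
clock: 24.02
tool_pos: [0.4382, 0.096, 0.0596]
orientation: [179.9, 0.0, 20.4]
force: [2.3, -7.2, -0.3]
opening: 0.0177
```

Request:
{"name": "servo_tool", "arguments": {"rows": [[0, 0, 0, 0, 0, 0], [0, 0, 0, 0, 0, 0], [0, 0, 0, 0, 0, 0]], "fingers": 21}}

```text
clock: 24.27
tool_pos: [0.4383, 0.0968, 0.0596]
orientation: [180.0, -0.0, 20.4]
force: [-0.9, -2.5, -0.5]
opening: 0.0207
```

Request:
{"name": "servo_tool", "arguments": {"rows": [[-1.3, 4.0, 0, 0, 0, -2.2], [-1.3, 4.0, 0, 0, 0, -2.3], [0, 0, 0, 0, 0, 0]]}}

```text
clock: 24.52
tool_pos: [0.4358, 0.1051, 0.0596]
orientation: [180.0, -0.0, 15.9]
force: [-0.7, -3.2, 0.1]
opening: 0.0213
```

Request:
{"name": "servo_tool", "arguments": {"rows": [[-2.0, 8.2, 0, 0, 0, -4.5], [-1.3, 8.3, 0, 0, 0, -4.5], [-0.7, 8.4, 0, 0, 0, -4.5], [0, 8.4, 0, 0, 0, -4.5]]}}

```text
clock: 24.85
tool_pos: [0.432, 0.1383, 0.0597]
orientation: [-180.0, -0.0, -2.2]
force: [3.1, -4.7, -1.7]
opening: 0.0213
```

Request:
{"name": "servo_tool", "arguments": {"rows": [[0.7, 8.4, 0, 0, 0, -4.5], [1.3, 8.3, 0, 0, 0, -4.5], [2.0, 8.2, 0, 0, 0, -4.5]]}}

```text
clock: 25.1
tool_pos: [0.4359, 0.1631, 0.0597]
orientation: [180.0, -0.0, -15.7]
force: [1.9, -6.0, -0.4]
opening: 0.021
```

Request:
{"name": "servo_tool", "arguments": {"rows": [[2.6, 8.0, 0, 0, 0, -4.5], [3.2, 7.8, 0, 0, 0, -4.5]]}}

```text
clock: 25.27
tool_pos: [0.4416, 0.1786, 0.0596]
orientation: [180.0, -0.0, -24.7]
force: [2.0, -6.2, 0.9]
opening: 0.0211
```

Request:
{"name": "servo_tool", "arguments": {"rows": [[3.8, 7.5, 0, 0, 0, -4.5], [4.4, 7.2, 0, 0, 0, -4.5]]}}

```text
clock: 25.43
tool_pos: [0.4495, 0.193, 0.0596]
orientation: [179.9, -0.0, -33.7]
force: [0.3, -6.7, 1.9]
opening: 0.021
```

```bash
python3 jaw.py
```

```text
jaw X [-43.5 -31.6 -23.2] 35
jaw X [-42.6 -30.2 -22.9] 50
hub z [63.5 72.  74.7] 37
blank ((-1.5802326202392578, -46.175933837890625), (43.09828567504883, 58.263893127441406), 0.07892920076847076) 72.41079886037609
blank ((-1.4671154022216797, 47.911033630371094), (43.25212478637695, 58.19357681274414), 1.395202875137329) 72.75310688802884
```

Request:
{"name": "servo_tool", "arguments": {"rows": [[5.0, 6.8, 0, 0, 0, -4.5], [5.5, 6.4, 0, 0, 0, -4.5]]}}

```text
clock: 25.65
tool_pos: [0.4593, 0.2057, 0.0594]
orientation: [179.9, 0.0, -42.6]
force: [-3.5, -5.5, 2.4]
opening: 0.0211
```

Request:
{"name": "servo_tool", "arguments": {"rows": [[6.0, 6.0, 0, 0, 0, -4.5], [0, 0, 0, 0, 0, 0]]}}

```text
clock: 25.82
tool_pos: [0.4663, 0.213, 0.0594]
orientation: [180.0, 0.0, -47.1]
force: [-3.2, -2.3, 3.6]
opening: 0.0206
```

```bash
python3 jaw.py; python3 arc.py 132.8 -3 2;python3 arc.py 177.8 -4.5 1; python3 -c "
from h import *
o=ctrl.get_obs();print(o['tool_pos'],o['force'],o['clock'])"
```

```text
jaw X [-41.8 -34.  -23.9] 32
jaw X [-42.8 -32.5 -23.2] 54
hub z [64.7 71.8 73.9] 25
blank ((-1.4300518035888672, -46.19874954223633), (43.76126480102539, 58.474098205566406), 0.4744340181350708) 72.57300339993384
blank ((-1.5272960662841797, 47.239200592041016), (56.081172943115234, 43.282127380371094), 88.72468566894531) 72.63315527990926
[466.5 213.2] [475.1 220.4]
[[4.2, 3.7, 0, 0, 0, -3.0], [4.4, 3.5, 0, 0, 0, -3.0]]
[432.1 138.4] [432.7 146.8]
[[0.7, 8.4, 0, 0, 0, -4.5]]
[0.46604091 0.21273366 0.05940028] [-2.71677636 -2.17176393  2.70062024] 25.8667
```

There's no hard stop yet, and the cam is at about 3.45 to 3.7. I'll add a one-tooth cycle for margin, watching the force.

Request:
{"name": "servo_tool", "arguments": {"rows": [[0, 0, 0, 0, 0, 0], [0, 0, 0, 0, 0, 0], [0, 0, 5, 0, 0, 0], [0, 0, 5, 0, 0, 0], [0, 0, 0, 0, 0, 0]], "fingers": 10}}

```text
clock: 26.28
tool_pos: [0.4663, 0.2128, 0.0701]
orientation: [-180.0, 0.0, -47.0]
force: [0.2, -0.2, -8.3]
opening: 0.0182
```

Request:
{"name": "servo_tool", "arguments": {"rows": [[-6.0, -6.0, 0, 0, 0, 4.5], [-5.5, -6.4, 0, 0, 0, 4.5], [-5.0, -6.8, 0, 0, 0, 4.5], [-4.4, -7.2, 0, 0, 0, 4.5], [-3.8, -7.5, 0, 0, 0, 4.5]]}}

```text
clock: 26.7
tool_pos: [0.4413, 0.1782, 0.0696]
orientation: [-180.0, -0.0, -24.3]
force: [3.5, -2.6, -8.3]
opening: 0.0178
```

Request:
{"name": "servo_tool", "arguments": {"rows": [[0, 0, 0, 0, 0, 0], [0, 0, -5, 0, 0, 0], [0, 0, -5, 0, 0, 0], [0, 0, 0, 0, 0, 0], [0, 0, 0, 0, 0, 0]]}}

```text
clock: 27.12
tool_pos: [0.4413, 0.1784, 0.0594]
orientation: [179.9, 0.0, -24.6]
force: [-2.4, -4.2, 0.4]
opening: 0.0175
```

Request:
{"name": "servo_tool", "arguments": {"rows": [[0, 0, 0, 0, 0, 0], [0, 0, 0, 0, 0, 0], [0, 0, 0, 0, 0, 0]], "fingers": 21}}

```text
clock: 27.37
tool_pos: [0.4416, 0.1788, 0.0595]
orientation: [-180.0, -0.0, -24.6]
force: [-1.5, -2.5, -2.3]
opening: 0.0211
```

Request:
{"name": "servo_tool", "arguments": {"rows": [[2.0, 3.8, 0, 0, 0, -2.2], [1.8, 3.7, 0, 0, 0, -2.3]]}}

```text
clock: 27.53
tool_pos: [0.4451, 0.1856, 0.0594]
orientation: [179.9, 0.0, -29.2]
force: [0.6, -6.8, -1.4]
opening: 0.021
```

Request:
{"name": "servo_tool", "arguments": {"rows": [[2.3, 3.6, 0, 0, 0, -2.2], [2.1, 3.6, 0, 0, 0, -2.3]]}}

```text
clock: 27.7
tool_pos: [0.4494, 0.1928, 0.0594]
orientation: [179.9, 0.0, -33.7]
force: [-1.3, -6.7, -0.9]
opening: 0.0213
```

Request:
{"name": "servo_tool", "arguments": {"rows": [[2.5, 3.4, 0, 0, 0, -2.2], [2.5, 3.4, 0, 0, 0, -2.3]]}}

```text
clock: 27.87
tool_pos: [0.4524, 0.1969, 0.0589]
orientation: [179.5, 0.0, -38.2]
force: [-7.7, -19.2, 12.3]
opening: 0.0214
```

Request:
{"name": "servo_tool", "arguments": {"rows": [[2.7, 3.2, 0, 0, 0, -2.2], [0, 0, 0, 0, 0, 0]]}}

```text
clock: 28.03
tool_pos: [0.4533, 0.1977, 0.0586]
orientation: [179.2, 0.0, -40.5]
force: [-13.1, -19.6, 16.3]
opening: 0.0211
```

Request:
{"name": "servo_tool", "arguments": {"rows": [[2.8, 3.2, 0, 0, 0, -2.3], [0, 0, 0, 0, 0, 0]]}}

```text
clock: 28.2
tool_pos: [0.4542, 0.1986, 0.0584]
orientation: [178.9, -0.0, -42.8]
force: [-16.0, -24.7, 23.2]
opening: 0.021
```

The cam's hard stop is reached, with the force rising sharply, so the clamp is tight. I'll release and lift away.

Request:
{"name": "servo_tool", "arguments": {"rows": [[-2.7, -3.2, 0, 0, 0, 2.2], [0, 0, 0, 0, 0, 0], [0, 0, 0, 0, 0, 0]], "fingers": 44}}

```text
clock: 28.45
tool_pos: [0.4563, 0.2006, 0.0591]
orientation: [179.7, -0.0, -40.4]
force: [0.9, -9.3, -0.8]
opening: 0.0359
```

Request:
{"name": "servo_tool", "arguments": {"rows": [[0, 0, 15, 0, 0, 0], [0, 0, 30, 0, 0, 0], [0, 0, 35, 0, 0, 0], [0, 0, 20, 0, 0, 0], [0, 0, 0, 0, 0, 0]]}}

```text
clock: 28.87
tool_pos: [0.4611, 0.2064, 0.1653]
orientation: [-179.4, -0.1, -40.3]
force: [0.6, 0.9, -0.2]
opening: 0.044
```

Request:
{"name": "servo_tool", "arguments": {"rows": [[-5, -39, 0, 0, 0, 0], [-5, -39, 0, 0, 0, 0], [-5, -39, 0, 0, 0, 0], [-5, -39, 0, 0, 0, 0], [-5, -39, 0, 0, 0, 0]]}}

```text
clock: 29.28
tool_pos: [0.4333, 0.0076, 0.1603]
orientation: [-179.8, -0.1, -40.3]
force: [0.9, 0.5, -0.6]
opening: 0.0439
```

```bash
python3 jaw.py
python3 - <<'E'
from h import *
o=ctrl.get_obs();print(o['tool_pos'],o['orientation'],o['joint_pos'].round(1),o['clock'])
p,d=snap('top'); save('t8.png',p[150:330,170:450],2.8)
W=cloud('top',d); Z=W[...,2]*1000; X=W[...,0]*1000;Y=W[...,1]*1000
# dial
m=(d>0)&(Z>50)&(Z<56)&(np.hypot(X-483,Y+343)<75); c,r=cv2.minEnclosingCircle(np.c_[X[m],Y[m]].astype(np.float32)); print('dial',c,r, m.sum())
m=(d>0)&(Z>75)&(Z<105)&(np.hypot(X-483,Y+343)<40); print('key',m.sum(),cv2.minAreaRect(np.c_[X[m],Y[m]].astype(np.float32)),np.percentile(Z[m],[5,95]) if m.sum() else 0)
for n in('top','side'):
    p,d=load(n);W=cloud(n,d);X,Y,Z=[W[...,i]*1000 for i in range(3)]
    m=(d>0)&(Z>15)&(Z<64)&(np.hypot(X-483,Y+343)>68)&(np.hypot(X-483,Y+343)<112)&(X<470)
    q=W[m]*1000; h=q[:,2]>40
    print(n,'block',m.sum(),q[~h].mean(0),'knob',h.sum(),q[h].mean(0) if h.sum() else 0)
E
```

```text
jaw X [-41.5 -30.4 -23.1] 34
jaw X [-42.1 -32.1 -22.6] 50
hub z [61.8 69.  75.1] 58
blank ((-1.4988517761230469, -46.119808197021484), (58.346771240234375, 42.482994079589844), 89.72067260742188) 72.55972652251472
blank ((-1.5033416748046875, 46.9764404296875), (57.10863494873047, 44.05199432373047), 87.02914428710938) 72.79032783490278
[0.43104885 0.00287428 0.15982908] [-1.79952771e+02 -3.11722854e-02 -4.04282464e+01] [ 26.8   0.3 -34.2   0.  -55.4  22.8] 29.3333
dial (482.70770263671875, -342.40277099609375) 63.59111404418945 885
key 87 ((483.9609680175781, -342.9251403808594), (49.67720413208008, 12.054708480834961), 78.69440460205078) [ 79.48172247 102.07204512]
top block 180 [ 402.61254929 -333.28392902   26.07300623] knob 26 [ 402.27859631 -311.38721803   58.22037524]
side block 0 [nan nan nan] knob 0 0<stdin>:12: RuntimeWarning: Mean of empty slice.
  ret = um.true_divide(
```

View pics/t8.png

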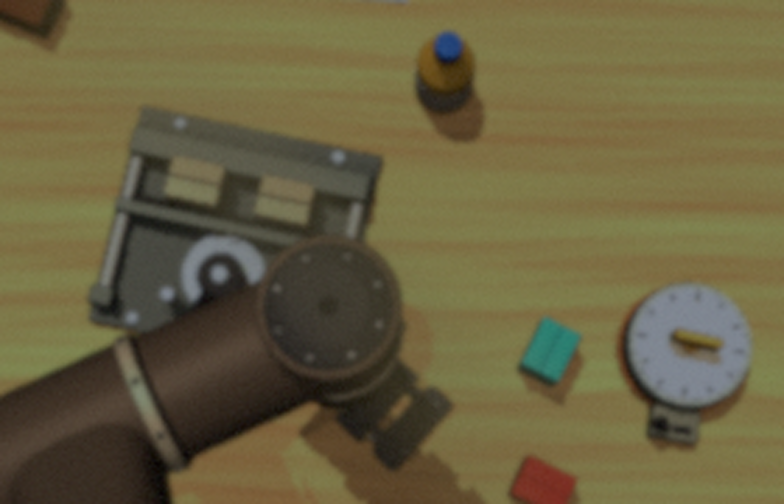

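Both blanks sit tight between the jaws, at (195,180) and (283,200) in the crop. The timer is at (483, -342.6) with the key wing at 78.7°. I'll go there and line up the grip.

Request:
{"name": "servo_tool", "arguments": {"rows": [[5.2, -34.6, 0, 0, 0, -6.8], [5.2, -34.6, 0, 0, 0, -6.8], [5.2, -34.6, 0, 0, 0, -6.8], [5.2, -34.6, 0, 0, 0, -6.8], [5.2, -34.6, 0, 0, 0, -6.8]]}}

```text
clock: 29.8
tool_pos: [0.4603, -0.1659, 0.1602]
orientation: [-179.8, -0.1, -74.6]
force: [0.3, 0.4, -0.3]
opening: 0.044
```

Request:
{"name": "servo_tool", "arguments": {"rows": [[5.2, -34.6, 0, 0, 0, -6.8], [5.2, -34.6, 0, 0, 0, -6.8], [5.2, -34.6, 0, 0, 0, -6.8], [5.2, -34.6, 0, 0, 0, -6.5], [5.2, -34.6, 0, 0, 0, 0]]}}

```text
clock: 30.22
tool_pos: [0.4862, -0.3396, 0.1598]
orientation: [-179.9, -0.0, -101.7]
force: [1.0, 0.6, 1.0]
opening: 0.0441
```

Request:
{"name": "servo_tool", "arguments": {"rows": [[0, 0, -15, 0, 0, 0], [0, 0, -20, 0, 0, 0], [0, 0, 0, 0, 0, 0], [0, 0, 0, 0, 0, 0]]}}

```text
clock: 30.55
tool_pos: [0.4848, -0.3376, 0.124]
orientation: [179.9, -0.0, -101.3]
force: [1.0, 0.4, 1.0]
opening: 0.044
```

Run:
```python
from h import *
o=ctrl.get_obs();print(o['tool_pos'],o['orientation'],o['joint_pos'].round(1),o['clock'])
p,d=snap('side'); u,v=[int(i) for i in proj('side',[.47,-.34,.06])]; save('s9.png',p,7,(u-50,v-45,u+50,v+30))
W=cloud('side',d);X,Y,Z=[W[...,i]*1000 for i in range(3)]
m=(d>0)&(Z>66)&(Z<100)&(np.hypot(X-483,Y+343)<40); print('key',m.sum(),cv2.minAreaRect(np.c_[X[m],Y[m]].astype(np.float32)),W[m].mean(0))
m=(d>0)&(Z>15)&(Z<64)&(np.hypot(X-483,Y+343)>66)&(np.hypot(X-483,Y+343)<115)&(X<470); q=W[m]*1000
for a,b in((15,30),(30,45),(45,64)):
    h=(q[:,2]>a)&(q[:,2]<b); print(a,h.sum(),q[h].mean(0),q[h].min(0),q[h].max(0))
```

```text
[ 0.48482434 -0.3375501   0.12396895] [ 1.79936391e+02 -6.08838728e-03 -1.01256006e+02] [-15.9  17.6 -18.    0.  -54.4   4.6] 30.55
key 69 ((482.7855529785156, -337.19091796875), (54.49991989135742, 9.731118202209473), 80.38363647460938) [ 0.48287065 -0.33145605  0.08653421]
15 112 [ 410.83732415 -314.73944411   23.45093444] [ 385.81749558 -354.19474364   15.37134582] [ 467.93033911 -274.5928112    29.81802578]
30 23 [ 441.3940549  -291.15491232   36.75186402] [ 398.98101625 -321.01643597   30.36273136] [ 468.10507679 -273.67671072   44.65753006]
45 31 [ 420.69950845 -298.54320807   53.51158571] [ 396.26363063 -315.89564793   45.73925517] [ 468.54305735 -274.93667632   61.30982832]
```

View pics/s9.png

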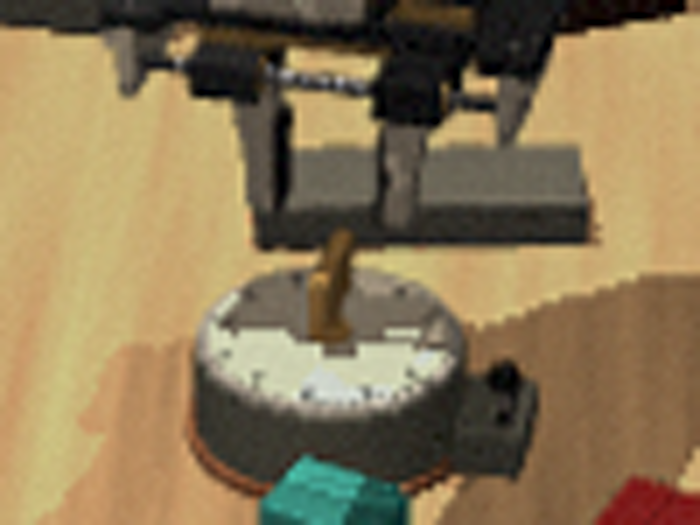

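The fingers straddle the wing's line, one on each side of the key at (340,290). Correct the position, descend and grip.

Request:
{"name": "servo_tool", "arguments": {"rows": [[-1.5, -5, -15, 0, 0, 0], [0, 0, -20, 0, 0, 0], [0, 0, -16, 0, 0, 0], [0, 0, -9, 0, 0, 0], [0, 0, 0, 0, 0, 0]]}}

```text
clock: 31.02
tool_pos: [0.483, -0.342, 0.0639]
orientation: [179.9, 0.0, -101.2]
force: [0.3, 0.2, -0.3]
opening: 0.0438
```

Request:
{"name": "servo_tool", "arguments": {"rows": [[0, 0, 0, 0, 0, 0], [0, 0, 0, 0, 0, 0], [0, 0, 0, 0, 0, 0], [0, 0, 0, 0, 0, 0], [0, 0, 0, 0, 0, 0]], "fingers": 2}}

```text
clock: 31.43
tool_pos: [0.4834, -0.3428, 0.0653]
orientation: [-179.9, -0.0, -101.3]
force: [0.5, 0.2, -0.2]
opening: 0.0159
```

Request:
{"name": "servo_tool", "arguments": {"rows": [[0, 0, 0, 0, 0, 0], [0, 0, 0, 0, 0, 0]]}}

```text
clock: 31.6
tool_pos: [0.4851, -0.3432, 0.0653]
orientation: [-179.8, -0.0, -101.2]
force: [4.7, -0.3, -3.0]
opening: 0.0099
```

```bash
cat > st.py <<'E'
from h import *
o=ctrl.get_obs();print(o['tool_pos'].round(4),o['orientation'].round(1),o['joint_pos'].round(1),'F',o['force'].round(1),'M',o['moment'].round(2),o['opening'].round(4),o['clock'])
E
python3 st.py
```

```text
Traceback (most recent call last):
  File "st.py", line 2, in <module>
    o=ctrl.get_obs();print(o['tool_pos'].round(4),o['orientation'].round(1),o['joint_pos'].round(1),'F',o['force'].round(1),'M',o['moment'].round(2),o['opening'].round(4),o['clock'])
                                                                                                                                                     ^^^^^^^^^^^^^^^^^^
AttributeError: 'float' object has no attribute 'round'
```

Request:
{"name": "servo_tool", "arguments": {"rows": [[1.5, -0.4, 0, 0, 0, -7], [0, 0, 0, 0, 0, -7], [0, 0, 0, 0, 0, -7], [0, 0, 0, 0, 0, -7], [0, 0, 0, 0, 0, -7]]}}

```text
clock: 32.02
tool_pos: [0.4846, -0.3429, 0.0652]
orientation: [-180.0, 0.0, -136.6]
force: [-1.2, 4.3, 5.0]
opening: 0.0098
```

```bash
sed -i "s/o\['opening'\].round(4)/o['opening']/" st.py; python3 st.py
```

```text
[ 0.4846 -0.3429  0.0652] [-180.     0.  -136.6] [-16.4  21.6 -21.2  -0.  -47.2 -30.2] F [-1.2  4.3  5. ] M [1.27 0.48 0.1 ] 0.009787476850192189 32.0167
```

Request:
{"name": "servo_tool", "arguments": {"rows": [[0, 0, 0, 0, 0, -7], [0, 0, 0, 0, 0, -7], [0, 0, 0, 0, 0, -7], [0, 0, 0, 0, 0, -7], [0, 0, 0, 0, 0, -7]]}}

```text
clock: 32.43
tool_pos: [0.4844, -0.3423, 0.0652]
orientation: [180.0, 0.0, -171.6]
force: [-1.7, 7.1, 7.7]
opening: 0.01
```

```bash
python3 st.py
python3 - <<'E'
from h import *
for n in('top','side'):
    p,d=snap(n);W=cloud(n,d);X,Y,Z=[W[...,i]*1000 for i in range(3)]
    hsv=cv2.cvtColor(p,cv2.COLOR_RGB2HSV)
    m=(d>0)&(Z>62)&(Z<101)&(np.hypot(X-484,Y+343)<32)&(hsv[...,1]>110); print(n,'key',m.sum(),cv2.minAreaRect(np.c_[X[m],Y[m]].astype(np.float32)) if m.sum()>5 else '')
E
```

```text
[ 0.4844 -0.3423  0.0652] [ 180.     0.  -171.6] [-16.4  21.6 -21.2  -0.1 -47.2 -65.2] F [-1.7  7.1  7.7] M [2.54 0.53 0.15] 0.009994633866442023 32.4333
top key 0 
side key 20 ((482.0017395019531, -337.2933349609375), (45.704986572265625, 6.3668341636657715), 10.509160995483398)
```

The wing turns with the tool: 10.5° measured against 8.7° expected. I'll relieve the side force and keep winding.

Request:
{"name": "servo_tool", "arguments": {"rows": [[0, 0.8, 0.5, 0, 0, -7], [0, 0, 0.5, 0, 0, -7], [0, 0, 0, 0, 0, -7], [0, 0, 0, 0, 0, -7], [0, 0, 0, 0, 0, -7]]}}

```text
clock: 32.95
tool_pos: [0.4844, -0.3417, 0.0653]
orientation: [180.0, -0.0, 153.4]
force: [2.0, 4.1, -1.8]
opening: 0.0099
```

Request:
{"name": "servo_tool", "arguments": {"rows": [[0, 0, 0, 0, 0, -7], [0, 0, 0, 0, 0, -7], [0, 0, 0, 0, 0, -7], [0, 0, 0, 0, 0, -7], [0, 0, 0, 0, 0, -7]]}}

```text
clock: 33.37
tool_pos: [0.4849, -0.3412, 0.0653]
orientation: [179.9, -0.0, 118.4]
force: [3.2, 6.8, -2.0]
opening: 0.0097
```

Request:
{"name": "servo_tool", "arguments": {"rows": [[0, 0, 0, 0, 0, -7], [0, 0, 0, 0, 0, -7], [0, 0, 0, 0, 0, -7], [0, 0, 0, 0, 0, -7], [0, 0, 0, 0, 0, -6]]}}

```text
clock: 33.78
tool_pos: [0.4855, -0.3412, 0.0653]
orientation: [179.9, -0.1, 84.4]
force: [5.5, 6.3, -3.6]
opening: 0.0103
```

```bash
python3 st.py
cat > key.py <<'E'
from h import *
for n in('top','side'):
    p,d=snap(n);W=cloud(n,d);X,Y,Z=[W[...,i]*1000 for i in range(3)]
    hsv=cv2.cvtColor(p,cv2.COLOR_RGB2HSV)
    m=(d>0)&(Z>62)&(Z<101)&(np.hypot(X-484,Y+343)<32)&(hsv[...,1]>110); print(n,'key',m.sum(),cv2.minAreaRect(np.c_[X[m],Y[m]].astype(np.float32)) if m.sum()>5 else '')
E
python3 key.py
```

```text
[ 0.4855 -0.3412  0.0653] [ 1.799e+02 -1.000e-01  8.440e+01] [-1.630e+01  2.160e+01 -2.120e+01 -1.000e-01 -4.720e+01 -1.692e+02] F [ 5.5  6.3 -3.6] M [ 2.11 -1.63  0.13] 0.01027710299050566 33.7833
top key 0 
side key 51 ((485.02490234375, -339.3463134765625), (12.95193099975586, 55.820465087890625), 3.8559987545013428)
```

174° done. I'll open wide, swing back about 185° and regrip.

Request:
{"name": "servo_tool", "arguments": {"rows": [[0, 0, 0, 0, 0, 0], [0, 0, 0, 0, 0, 0], [0, 0, 0, 0, 0, 0], [0, 0, 0, 0, 0, 0], [0, 0, 0, 0, 0, 0]], "fingers": 80}}

```text
clock: 34.3
tool_pos: [0.4844, -0.3424, 0.0656]
orientation: [-180.0, 0.0, 84.7]
force: [0.3, 0.2, -0.1]
opening: 0.0378
```

Request:
{"name": "servo_tool", "arguments": {"rows": [[0, 0, 0, 0, 0, 0], [0, 0, 0, 0, 0, 7.1], [0, 0, 0, 0, 0, 7.1], [0, 0, 0, 0, 0, 7.1], [0, 0, 0, 0, 0, 7.1]]}}

```text
clock: 34.72
tool_pos: [0.4844, -0.3424, 0.0656]
orientation: [180.0, 0.0, 113.5]
force: [0.3, 0.3, -0.4]
opening: 0.0709
```

Request:
{"name": "servo_tool", "arguments": {"rows": [[0, 0, 0, 0, 0, 7.1], [0, 0, 0, 0, 0, 7.1], [0, 0, 0, 0, 0, 7.1], [0, 0, 0, 0, 0, 7.1], [0, 0, 0, 0, 0, 7.1]]}}

```text
clock: 35.13
tool_pos: [0.4844, -0.3423, 0.0656]
orientation: [-180.0, 0.0, 149.0]
force: [-0.6, 0.1, -0.6]
opening: 0.0796
```

```bash
python3 st.py; python3 key.py
```

```text
[ 0.4844 -0.3423  0.0656] [-180.    0.  149.] [ -16.4   21.5  -21.2    0.   -47.2 -104.6] F [-0.6  0.1 -0.6] M [-0.05 -0.02  0.02] 0.07955010307111114 35.1333
top key 4 
side key 41 ((481.5616760253906, -336.9769287109375), (46.877227783203125, 7.423564910888672), 83.27525329589844)
```

Request:
{"name": "servo_tool", "arguments": {"rows": [[0, 0, 0, 0, 0, 7.1], [0, 0, 0, 0, 0, 7.1], [0, 0, 0, 0, 0, 7.1], [0, 0, 0, 0, 0, 7.1], [0, 0, 0, 0, 0, 7.1]]}}

```text
clock: 35.65
tool_pos: [0.4844, -0.3423, 0.0655]
orientation: [180.0, -0.0, -175.8]
force: [0.5, -0.3, -0.8]
opening: 0.08
```

Request:
{"name": "servo_tool", "arguments": {"rows": [[0, 0, 0, 0, 0, 7.1], [0, 0, 0, 0, 0, 7.1], [0, 0, 0, 0, 0, 7.1], [0, 0, 0, 0, 0, 7.1], [0, 0, 0, 0, 0, 7.1]]}}

```text
clock: 36.07
tool_pos: [0.4844, -0.3423, 0.0656]
orientation: [180.0, -0.0, -140.3]
force: [-0.4, 0.2, -0.5]
opening: 0.0799
```

Request:
{"name": "servo_tool", "arguments": {"rows": [[0, 0, 0, 0, 0, 7.1], [0, 0, 0, 0, 0, 7.1], [0, 0, 0, 0, 0, 7.1], [0, 0, 0, 0, 0, 7.1], [0, 0, 0, 0, 0, 0]]}}

```text
clock: 36.48
tool_pos: [0.4845, -0.3423, 0.0655]
orientation: [-180.0, -0.0, -111.9]
force: [0.4, -0.2, -0.7]
opening: 0.0799
```

```bash
python3 st.py; python3 key.py
```

```text
[ 0.4845 -0.3423  0.0655] [-180.    -0.  -111.9] [-16.4  21.5 -21.2   0.  -47.2  -5.5] F [ 0.4 -0.2 -0.7] M [0.02 0.04 0.  ] 0.07985063305120085 36.4833
top key 3 
side key 59 ((482.3138427734375, -337.85308837890625), (52.206764221191406, 8.920998573303223), 85.65956115722656)
```

Request:
{"name": "servo_tool", "arguments": {"rows": [[0, 0, 0, 0, 0, 5.5], [0, 0, 0, 0, 0, 5.5], [0, 0, 0, 0, 0, 5.6], [0, 0, 0, 0, 0, 0], [0, 0, 0, 0, 0, 0]], "fingers": 2}}

```text
clock: 37.0
tool_pos: [0.4844, -0.3423, 0.0655]
orientation: [180.0, 0.0, -95.8]
force: [-0.0, -0.3, -0.6]
opening: 0.0518
```

Request:
{"name": "servo_tool", "arguments": {"rows": [[0, 0, 0, 0, 0, 0], [0, 0, 0, 0, 0, 0], [0, 0, 0, 0, 0, 0], [0, 0, 0, 0, 0, 0], [0, 0, 0, 0, 0, 0]]}}

```text
clock: 37.42
tool_pos: [0.4845, -0.3422, 0.0655]
orientation: [-180.0, 0.0, -95.4]
force: [-0.8, 0.9, -0.4]
opening: 0.0189
```

Request:
{"name": "servo_tool", "arguments": {"rows": [[0, 0, 0, 0, 0, 0], [0, 0, 0, 0, 0, 0], [0, 0, 0, 0, 0, 0], [0, 0, 0, 0, 0, 0], [0, 0, 0, 0, 0, 0]]}}

```text
clock: 37.83
tool_pos: [0.4853, -0.3424, 0.0656]
orientation: [-179.9, -0.0, -95.4]
force: [4.8, -0.7, -3.0]
opening: 0.0101
```

```bash
python3 st.py
```

```text
[ 0.4853 -0.3424  0.0656] [-179.9   -0.   -95.4] [-16.4  21.6 -21.2  -0.  -47.2  11. ] F [ 4.8 -0.7 -3. ] M [-0.23 -1.65 -0.03] 0.010147200260878873 37.8333
```

Request:
{"name": "servo_tool", "arguments": {"rows": [[0.8, 0, 0, 0, 0, -7], [0, 0, 0, 0, 0, -7], [0, 0, 0, 0, 0, -7], [0, 0, 0, 0, 0, -7], [0, 0, 0, 0, 0, -7]]}}

```text
clock: 38.25
tool_pos: [0.4852, -0.3423, 0.0656]
orientation: [180.0, -0.0, -130.7]
force: [2.4, -0.2, -1.5]
opening: 0.01
```

Request:
{"name": "servo_tool", "arguments": {"rows": [[0, 0, 0, 0, 0, -7], [0, 0, 0, 0, 0, -7], [0, 0, 0, 0, 0, -7], [0, 0, 0, 0, 0, -7], [0, 0, 0, 0, 0, -7]]}}

```text
clock: 38.67
tool_pos: [0.4852, -0.3422, 0.0656]
orientation: [180.0, -0.0, -165.7]
force: [2.0, 0.1, -0.8]
opening: 0.0096
```

Request:
{"name": "servo_tool", "arguments": {"rows": [[0, 0, 0, 0, 0, -7], [0, 0, 0, 0, 0, -7], [0, 0, 0, 0, 0, -7], [0, 0, 0, 0, 0, -7], [0, 0, 0, 0, 0, -7]]}}

```text
clock: 39.08
tool_pos: [0.4852, -0.342, 0.0656]
orientation: [180.0, -0.0, 159.3]
force: [1.6, 1.2, -1.2]
opening: 0.0095
```

Request:
{"name": "servo_tool", "arguments": {"rows": [[0, 0, 0, 0, 0, -7], [0, 0, 0, 0, 0, -7], [0, 0, 0, 0, 0, -7], [0, 0, 0, 0, 0, -7], [0, 0, 0, 0, 0, -7]]}}

```text
clock: 39.5
tool_pos: [0.4853, -0.3419, 0.0656]
orientation: [180.0, -0.0, 124.3]
force: [2.6, 2.1, -0.2]
opening: 0.0099
```

Request:
{"name": "servo_tool", "arguments": {"rows": [[0, 0, 0, 0, 0, -7], [0, 0, 0, 0, 0, -7], [0, 0, 0, 0, 0, -7], [0, 0, 0, 0, 0, -7], [0, 0, 0, 0, 0, -7]]}}

```text
clock: 39.92
tool_pos: [0.4854, -0.3419, 0.0656]
orientation: [180.0, -0.0, 89.3]
force: [3.4, 2.9, -1.0]
opening: 0.0099
```

Request:
{"name": "servo_tool", "arguments": {"rows": [[0, 0, 0, 0, 0, -4], [0, 0, 0, 0, 0, 0]]}}

```text
clock: 40.08
tool_pos: [0.4854, -0.3419, 0.0656]
orientation: [180.0, -0.0, 85.5]
force: [2.5, 2.6, -1.0]
opening: 0.0099
```

```bash
python3 st.py; python3 key.py
```

```text
[ 0.4854 -0.3419  0.0656] [180.   -0.   85.5] [ -16.3   21.6  -21.1   -0.   -47.3 -168.2] F [ 2.5  2.6 -1. ] M [ 0.76 -1.15 -0.03] 0.009862467074610392 40.0833
top key 0 
side key 52 ((483.3828125, -337.0272521972656), (10.03885555267334, 46.56085205078125), 3.2458078861236572)
```

Release, swing back 180° and regrip for the third stroke.

Request:
{"name": "servo_tool", "arguments": {"rows": [[0, 0, 0, 0, 0, 0], [0, 0, 0, 0, 0, 0], [0, 0, 0, 0, 0, 0], [0, 0, 0, 0, 0, 0], [0, 0, 0, 0, 0, 0]], "fingers": 80}}

```text
clock: 40.6
tool_pos: [0.4849, -0.3424, 0.0655]
orientation: [-180.0, -0.0, 85.6]
force: [0.0, -1.8, -0.7]
opening: 0.0381
```

Request:
{"name": "servo_tool", "arguments": {"rows": [[0, 0, 0, 0, 0, 0], [0, 0, 0, 0, 0, 7.1], [0, 0, 0, 0, 0, 7.1], [0, 0, 0, 0, 0, 7.1], [0, 0, 0, 0, 0, 7.1]]}}

```text
clock: 41.02
tool_pos: [0.4852, -0.3423, 0.0655]
orientation: [-180.0, -0.0, 114.4]
force: [0.0, 0.5, 0.4]
opening: 0.071
```

Request:
{"name": "servo_tool", "arguments": {"rows": [[0, 0, 0, 0, 0, 7.1], [0, 0, 0, 0, 0, 7.1], [0, 0, 0, 0, 0, 7.1], [0, 0, 0, 0, 0, 7.1], [0, 0, 0, 0, 0, 7.1]]}}

```text
clock: 41.43
tool_pos: [0.4852, -0.3423, 0.0655]
orientation: [-180.0, -0.0, 149.9]
force: [-0.6, 0.7, -0.8]
opening: 0.0799
```

Request:
{"name": "servo_tool", "arguments": {"rows": [[0, 0, 0, 0, 0, 7.1], [0, 0, 0, 0, 0, 7.1], [0, 0, 0, 0, 0, 7.1], [0, 0, 0, 0, 0, 7.1], [0, 0, 0, 0, 0, 7.1]]}}

```text
clock: 41.85
tool_pos: [0.4852, -0.3423, 0.0655]
orientation: [180.0, -0.0, -174.6]
force: [-0.6, -0.6, 0.3]
opening: 0.0802
```

Request:
{"name": "servo_tool", "arguments": {"rows": [[0, 0, 0, 0, 0, 7.1], [0, 0, 0, 0, 0, 7.1], [0, 0, 0, 0, 0, 7.1], [0, 0, 0, 0, 0, 7.1], [0, 0, 0, 0, 0, 7.1]]}}

```text
clock: 42.27
tool_pos: [0.4852, -0.3423, 0.0655]
orientation: [180.0, -0.0, -139.1]
force: [0.3, 0.5, 0.6]
opening: 0.0798
```

Request:
{"name": "servo_tool", "arguments": {"rows": [[0, 0, 0, 0, 0, 7.1], [0, 0, 0, 0, 0, 7.1], [0, 0, 0, 0, 0, 7.1], [0, 0, 0, 0, 0, 7.1], [0, 0, 0, 0, 0, 7.1]]}}

```text
clock: 42.68
tool_pos: [0.4852, -0.3423, 0.0655]
orientation: [180.0, -0.0, -103.6]
force: [0.3, -0.1, 0.1]
opening: 0.08
```

```bash
python3 st.py; python3 key.py
```

```text
[ 0.4852 -0.3423  0.0655] [ 180.    -0.  -103.6] [-16.4  21.6 -21.1   0.  -47.3   2.7] F [ 0.3 -0.1  0.1] M [0.06 0.11 0.02] 0.07995774906820238 42.6833
top key 1 
side key 55 ((482.2358703613281, -340.43792724609375), (52.004947662353516, 9.188800811767578), 86.6915054321289)
```

Wing at about 86°, so nothing slipped. Align by +9°, close and start the third stroke.

Request:
{"name": "servo_tool", "arguments": {"rows": [[0, 0, 0, 0, 0, 4.5], [0, 0, 0, 0, 0, 4.5], [0, 0, 0, 0, 0, 0], [0, 0, 0, 0, 0, 0], [0, 0, 0, 0, 0, 0]], "fingers": 2}}

```text
clock: 43.2
tool_pos: [0.4853, -0.3423, 0.0655]
orientation: [180.0, -0.0, -95.2]
force: [-0.7, -0.2, -0.2]
opening: 0.0525
```

Request:
{"name": "servo_tool", "arguments": {"rows": [[0, 0, 0, 0, 0, 0], [0, 0, 0, 0, 0, 0], [0, 0, 0, 0, 0, 0], [0, 0, 0, 0, 0, 0], [0, 0, 0, 0, 0, 0]]}}

```text
clock: 43.62
tool_pos: [0.4853, -0.3422, 0.0655]
orientation: [180.0, 0.0, -95.0]
force: [-0.0, 0.3, 0.4]
opening: 0.019
```

Request:
{"name": "servo_tool", "arguments": {"rows": [[0, 0, 0, 0, 0, 0], [0, 0, 0, 0, 0, 0], [0, 0, 0, 0, 0, 0], [0, 0, 0, 0, 0, 0], [0, 0, 0, 0, 0, 0]]}}

```text
clock: 44.03
tool_pos: [0.4854, -0.3422, 0.0655]
orientation: [-180.0, -0.0, -95.0]
force: [0.6, -0.2, -0.3]
opening: 0.0096
```

Request:
{"name": "servo_tool", "arguments": {"rows": [[0, 0, 0, 0, 0, -7], [0, 0, 0, 0, 0, -7], [0, 0, 0, 0, 0, -7], [0, 0, 0, 0, 0, -7], [0, 0, 0, 0, 0, -7]]}}

```text
clock: 44.45
tool_pos: [0.4853, -0.3422, 0.0655]
orientation: [180.0, -0.0, -130.3]
force: [0.9, 0.5, 0.0]
opening: 0.0097
```

Request:
{"name": "servo_tool", "arguments": {"rows": [[0, 0, 0, 0, 0, -7], [0, 0, 0, 0, 0, -7], [0, 0, 0, 0, 0, -7], [0, 0, 0, 0, 0, -7], [0, 0, 0, 0, 0, -7]]}}

```text
clock: 44.87
tool_pos: [0.4853, -0.3421, 0.0655]
orientation: [180.0, -0.0, -165.3]
force: [-0.4, 0.9, 0.6]
opening: 0.0096
```

```bash
python3 st.py
```

```text
[ 0.4853 -0.3421  0.0655] [ 180.    -0.  -165.3] [-16.3  21.6 -21.1  -0.  -47.3 -59. ] F [-0.4  0.9  0.6] M [ 0.33 -0.03  0.18] 0.009639854319829525 44.8667
```

Request:
{"name": "servo_tool", "arguments": {"rows": [[0, 0, 0, 0, 0, -7], [0, 0, 0, 0, 0, -3.5]]}}

```text
clock: 45.03
tool_pos: [0.4853, -0.3421, 0.0655]
orientation: [180.0, -0.0, -175.8]
force: [0.7, 1.7, 0.4]
opening: 0.0102
```

```bash
python3 st.py
```

```text
[ 0.4853 -0.3421  0.0655] [ 180.    -0.  -175.8] [-16.3  21.6 -21.1  -0.  -47.3 -69.5] F [0.7 1.7 0.4] M [ 0.31 -0.18  0.15] 0.010248881766021227 45.0333
```

Request:
{"name": "servo_tool", "arguments": {"rows": [[0, 0, 0, 0, 0, -5], [0, 0, 0, 0, 0, -5]]}}

```text
clock: 45.2
tool_pos: [0.4853, -0.3421, 0.0655]
orientation: [180.0, -0.0, 174.3]
force: [0.8, 0.9, -0.3]
opening: 0.0096
```

```bash
python3 st.py
```

```text
[ 0.4853 -0.3421  0.0655] [180.   -0.  174.3] [-16.3  21.6 -21.1  -0.  -47.3 -79.3] F [ 0.8  0.9 -0.3] M [ 0.37 -0.14  0.17] 0.009563671704816094 45.2
```

Request:
{"name": "servo_tool", "arguments": {"rows": [[0, 0, 0, 0, 0, -5], [0, 0, 0, 0, 0, -5]]}}

```text
clock: 45.37
tool_pos: [0.485, -0.342, 0.0656]
orientation: [-180.0, -0.0, 164.4]
force: [-2.2, 1.0, 2.5]
opening: 0.0117
```

```bash
python3 st.py
```

```text
[ 0.485  -0.342   0.0656] [-180.    -0.   164.4] [-16.3  21.6 -21.1   0.  -47.3 -89.3] F [-2.2  1.   2.5] M [0.45 0.32 0.91] 0.011707810999943374 45.3667
```

Request:
{"name": "servo_tool", "arguments": {"rows": [[0, 0, 0, 0, 0, -5], [0, 0, 0, 0, 0, -5]]}}

```text
clock: 45.53
tool_pos: [0.485, -0.3421, 0.0657]
orientation: [-180.0, -0.0, 154.4]
force: [-1.0, 1.8, 3.2]
opening: 0.0145
```

```bash
python3 st.py
```

```text
[ 0.485  -0.3421  0.0657] [-180.    -0.   154.4] [-16.3  21.6 -21.1   0.  -47.3 -99.3] F [-1.   1.8  3.2] M [0.48 0.29 1.29] 0.01450328978330129 45.5333
```

That's the hard stop: the moment rose to 1.3 N m and the wing twisted in the pads. Winding is done at about 451°. Release, lift and move beside the start lever with closed fingers.

Request:
{"name": "servo_tool", "arguments": {"rows": [[0, 0, 0, 0, 0, 0], [0, 0, 0, 0, 0, 0], [0, 0, 0, 0, 0, 0], [0, 0, 0, 0, 0, 0], [0, 0, 0, 0, 0, 0]], "fingers": 60}}

```text
clock: 45.95
tool_pos: [0.4853, -0.3423, 0.0655]
orientation: [180.0, 0.0, 154.6]
force: [0.1, 1.5, -0.2]
opening: 0.0427
```

Request:
{"name": "servo_tool", "arguments": {"rows": [[0, 0, 0, 0, 0, 0], [0, 0, 20, 0, 0, 0], [0, 0, 30, 0, 0, 0], [0, 0, 25, 0, 0, 0], [0, 0, 0, 0, 0, 0]]}}

```text
clock: 46.37
tool_pos: [0.488, -0.3437, 0.146]
orientation: [-180.0, 0.5, 154.6]
force: [0.7, 0.6, 0.6]
opening: 0.0597
```

Request:
{"name": "servo_tool", "arguments": {"rows": [[-20, 17, 0, 0, 0, 6.2], [-20, 17, 0, 0, 0, 6.2], [-20, 17, 0, 0, 0, 6.2], [-20, 17, 0, 0, 0, 0], [0, 0, 0, 0, 0, 0]], "fingers": 0}}

```text
clock: 46.78
tool_pos: [0.4015, -0.2721, 0.1404]
orientation: [179.9, -0.1, 173.2]
force: [0.3, -0.2, -0.8]
opening: 0.0324
```

Request:
{"name": "servo_tool", "arguments": {"rows": [[0, 0, 0, 0, 0, 0], [0, 0, 0, 0, 0, 0], [0, 0, 0, 0, 0, 0], [0, 0, 0, 0, 0, 0], [0, 0, 0, 0, 0, 0]]}}

```text
clock: 47.2
tool_pos: [0.4057, -0.2746, 0.1402]
orientation: [-180.0, -0.0, 173.1]
force: [-0.3, 0.1, 0.2]
opening: 0.0015
```

```bash
python3 st.py; python3 key.py
python3 - <<'E'
from h import *
p,d=load('top');W=cloud('top',d);X,Y,Z=[W[...,i]*1000 for i in range(3)]
m=(d>0)&(Z>44)&(Z<66)&(np.hypot(X-403,Y+312)<25)&(np.hypot(X-484,Y+343)>70); print('knob',m.sum(),W[m].mean(0) if m.sum() else '')
p,d=load('side'); u,v=[int(i) for i in proj('side',[.43,-.31,.06])]; save('s10.png',p,7,(u-55,v-45,u+55,v+35))
E
```

```text
[ 0.4057 -0.2746  0.1402] [-180.    -0.   173.1] [-11.    7.6 -29.1   0.  -53.4 -85.9] F [-0.3  0.1  0.2] M [-0.12 -0.01 -0.05] 0.0014535473054518282 47.2
top key 0 
side key 136 ((482.1451416015625, -337.3892822265625), (16.64276123046875, 46.995941162109375), 80.66059112548828)
knob 0
```

View pics/s10.png

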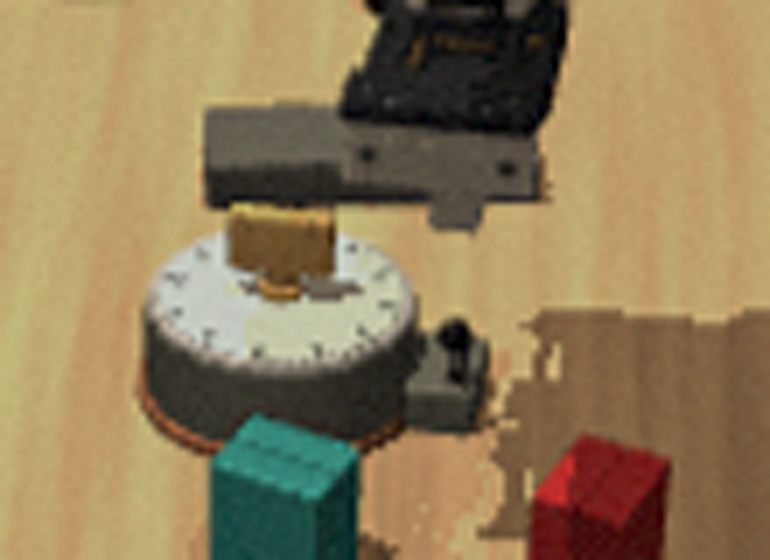

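The key stands at its stop, with the wing near 171°, and the start knob is still on its +y side at (455,335). Lower beside it and push.

Request:
{"name": "servo_tool", "arguments": {"rows": [[0, 2, -30, 0, 0, 0], [0, 0, -30, 0, 0, 0], [0, 0, -25, 0, 0, 0], [0, 0, -11, 0, 0, 0], [0, 0, 0, 0, 0, 0]]}}

```text
clock: 47.72
tool_pos: [0.4034, -0.2718, 0.0418]
orientation: [180.0, -0.3, 173.1]
force: [0.0, 0.1, -0.3]
opening: 0.0004
```

Request:
{"name": "servo_tool", "arguments": {"rows": [[-0.6, -5, 0, 0, 0, 0], [-0.6, -5, 0, 0, 0, 0], [-0.6, -5, 0, 0, 0, 0]]}}

```text
clock: 47.97
tool_pos: [0.4044, -0.2881, 0.0457]
orientation: [-180.0, 0.1, 173.1]
force: [0.8, 4.8, 4.3]
opening: 0.0004
```

Request:
{"name": "servo_tool", "arguments": {"rows": [[-0.6, -5, 0, 0, 0, 0], [-0.6, -5, 0, 0, 0, 0], [-0.6, -5, 0, 0, 0, 0]]}}

```text
clock: 48.22
tool_pos: [0.402, -0.303, 0.0452]
orientation: [-180.0, 0.1, 173.1]
force: [0.6, 0.3, 0.3]
opening: 0.0003
```

Request:
{"name": "servo_tool", "arguments": {"rows": [[-0.6, -5, 0, 0, 0, 0], [-0.6, -5, 0, 0, 0, 0]]}}

```text
clock: 48.38
tool_pos: [0.4004, -0.3129, 0.0447]
orientation: [-180.0, 0.0, 173.1]
force: [0.1, 2.4, 0.7]
opening: 0.0005
```

```bash
python3 st.py
```

```text
[ 0.4004 -0.3129  0.0447] [-180.     0.   173.1] [-15.8  16.4 -33.2   0.  -40.4 -81.1] F [0.1 2.4 0.7] M [ 0.39 -0.06  0.02] 0.0004540625200454182 48.3833
```

Request:
{"name": "servo_tool", "arguments": {"rows": [[-0.5, -4, 0, 0, 0, 0], [0, 0, 0, 0, 0, 0]]}}

```text
clock: 48.55
tool_pos: [0.3998, -0.317, 0.0444]
orientation: [-180.0, -0.0, 173.1]
force: [1.1, 0.6, -0.0]
opening: -0.0001
```

Request:
{"name": "servo_tool", "arguments": {"rows": [[-0.5, -4, 0, 0, 0, 0], [0, 0, 0, 0, 0, 0]]}}

```text
clock: 48.72
tool_pos: [0.3993, -0.3206, 0.0444]
orientation: [-180.0, -0.0, 173.1]
force: [0.4, -0.1, -0.2]
opening: 0.0005
```

Request:
{"name": "servo_tool", "arguments": {"rows": [[-0.4, -3, 0, 0, 0, 0], [0, 0, 0, 0, 0, 0]]}}

```text
clock: 48.88
tool_pos: [0.399, -0.3234, 0.0444]
orientation: [180.0, -0.0, 173.1]
force: [0.0, 0.0, -0.5]
opening: 0.0004
```

```bash
python3 st.py
python3 - <<'E'
from h import *
p,d=snap('side'); u,v=[int(i) for i in proj('side',[.41,-.33,.05])]; save('s11.png',p,8,(u-45,v-40,u+45,v+30))
E
```

```text
[ 0.399  -0.3234  0.0444] [180.   -0.  173.1] [-17.1  16.9 -32.5   0.  -40.6 -79.8] F [ 0.   0.  -0.5] M [-0.04 -0.03  0.01] 0.0003735431558112997 48.8833
```

View pics/s11.png

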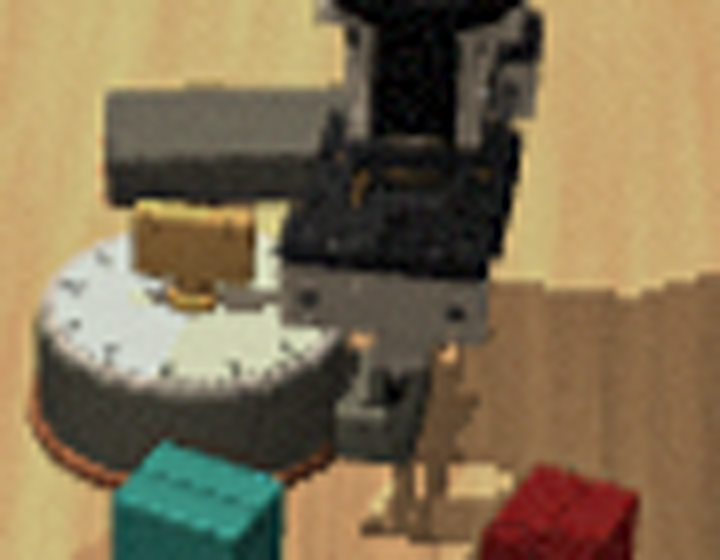

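The finger covers the knob, with the tip over the block at (395,380). Keep pushing until the lever's stop shows in the force.

Request:
{"name": "servo_tool", "arguments": {"rows": [[-0.5, -4, 0, 0, 0, 0], [0, 0, 0, 0, 0, 0]]}}

```text
clock: 49.1
tool_pos: [0.3986, -0.3259, 0.0443]
orientation: [179.9, -0.0, 173.1]
force: [2.3, 13.0, 4.0]
opening: 0.0004
```

Request:
{"name": "servo_tool", "arguments": {"rows": [[-0.5, -4, 0, 0, 0, 0], [0, 0, 0, 0, 0, 0]]}}

```text
clock: 49.27
tool_pos: [0.3984, -0.3268, 0.0442]
orientation: [179.7, -0.0, 173.0]
force: [5.9, 37.2, 11.6]
opening: 0.0003
```

Request:
{"name": "servo_tool", "arguments": {"rows": [[-0.4, -3, 0, 0, 0, 0], [0, 0, 0, 0, 0, 0]]}}

```text
clock: 49.43
tool_pos: [0.3983, -0.3274, 0.0442]
orientation: [179.5, -0.0, 173.0]
force: [9.2, 55.3, 19.1]
opening: 0.0001
```

Request:
{"name": "servo_tool", "arguments": {"rows": [[1, 10, 0, 0, 0, 0], [1.5, 12, 0, 0, 0, 0], [2, 15, 0, 0, 0, 0], [2, 15, 20, 0, 0, 0], [0, 10, 30, 0, 0, 0]]}}

```text
clock: 49.85
tool_pos: [0.4025, -0.2708, 0.0928]
orientation: [180.0, -0.3, 173.1]
force: [0.9, 0.8, -0.1]
opening: 0.0005
```

Request:
{"name": "servo_tool", "arguments": {"rows": [[0, 20, 35, 0, 0, 0], [0, 35, 20, 0, 0, 0], [0, 40, 0, 0, 0, 0], [0, 40, 0, 0, 0, 0], [0, 40, 0, 0, 0, 0]]}}

```text
clock: 50.27
tool_pos: [0.4042, -0.0958, 0.1504]
orientation: [180.0, 0.1, 173.1]
force: [0.6, 0.5, 0.3]
opening: 0.0006
```

Request:
{"name": "servo_tool", "arguments": {"rows": [[10, 40, 0, 0, 0, 0], [10, 40, 0, 0, 0, 0], [0, 0, 0, 0, 0, 0], [0, 0, 0, 0, 0, 0]]}}

```text
clock: 50.6
tool_pos: [0.4248, -0.0151, 0.1498]
orientation: [180.0, 0.0, 173.4]
force: [-0.7, -1.2, 0.6]
opening: 0.0003
```

```bash
python3 st.py; python3 key.py
python3 - <<'E'
from h import *
p,d=load('top');W=cloud('top',d);X,Y,Z=[W[...,i]*1000 for i in range(3)]
m=(d>0)&(Z>40)&(Z<70)&(np.hypot(X-400,Y+332)<45)&(np.hypot(X-484,Y+343)>70); print('knob',m.sum(),W[m].mean(0) if m.sum() else '')
a=p[160:340,180:460]; s=load('side')[0]
u,v=[int(i) for i in proj('side',[.43,-.33,.05])]; b=s[v-45:v+35,u-50:u+50]
u,v=[int(i) for i in proj('side',[.6,.12,.05])]; c=s[v-60:v+60,u-75:u+75]
A=cv2.resize(a,(560,360)); B=cv2.resize(b,(280,224),interpolation=cv2.INTER_CUBIC); C=cv2.resize(c,(280,224),interpolation=cv2.INTER_CUBIC)
save('fin.png',np.vstack([A,np.hstack([B,C])]),1)
E
python3 jaw.py
```

```text
[ 0.4248 -0.0151  0.1498] [180.    0.  173.4] [  24.8    0.4  -35.6    0.   -54.  -121.4] F [-0.7 -1.2  0.6] M [-0.08  0.04 -0.02] 0.0003271207717395043 50.6
top key 49 ((480.29949951171875, -340.4792785644531), (6.569981098175049, 41.46715545654297), 81.26254272460938)
side key 130 ((482.7328796386719, -336.957275390625), (17.15904426574707, 47.568504333496094), 80.68026733398438)
knob 31 [ 0.39726463 -0.34819346  0.05610811]
jaw X [-42.  -31.  -23.9] 32
jaw X [-41.4 -30.4 -23.1] 51
hub z [62.5 68.7 74.1] 61
blank ((-1.8608169555664062, -45.192718505859375), (57.892356872558594, 41.78602981567383), 89.81018829345703) 72.94266089124255
blank ((-1.3321037292480469, 47.880733489990234), (57.79703140258789, 44.21220397949219), 87.40950775146484) 72.65324938615227
```

View pics/fin.png

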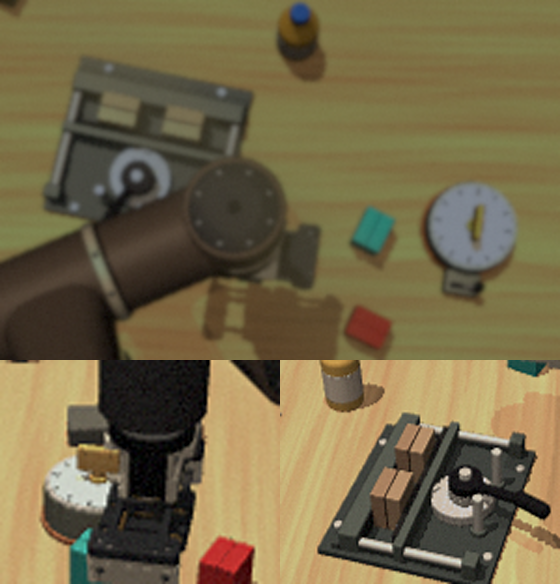

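The knob is now at (397, -348), which is its "running" side. The blanks are tight between the jaws, and the robot touches nothing. Handing in.

```bash
python3 -c "
from plant import ctrl
print(ctrl.close_job())"
```

```text
the job is handed in; nothing more can be done
None
```

The job is done in the order asked and handed in at about 51 s of the 210 s allowed.

- **Blanks:** There were only two, and both now stand on the clamp bed with their seams along the jaws. The last depth check found them upright and against the fixed jaw, about 93 mm apart.
- **Clamp:** I tightened it in three 67.5° lever strokes plus a short fourth. The last stroke ended at the cam's hard stop, where the force at the lever rose from about 6 N to over 30 N.
- **Key:** I wound it clockwise about 450° in three strokes. It stopped at the hard stop, where the moment rose from about 0.17 to 1.3 N m.
- **Start lever:** I threw it over to its stop. The last picture shows the knob at (397, -348) mm, against about (398, -351) mm expected for "running".

**Force on the start lever:** I pushed further than needed against its stop, and the reading reached about 59 N before I backed off. The fingertips took that load, not the gripper body, and it stayed below the 120 N wrist limit. I could not check how it will be judged against the 40 N limit for the arm and gripper body.

I did not measure the bystanders again at the end. I never intentionally touched them, and those visible in the last picture looked unmoved.

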